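# Load the rotary drilling jig and index it to the drill

### The arm

A 7-joint arm with a two-finger parallel gripper is mounted at the origin on the work surface. World frame = base frame: x ahead of the robot, y to its left, z up, the work surface at z = 0. Lengths are in m, angles in degrees, forces in N, time in s.
With the tool pointing down it reaches from about 0.425 to 1.025 m from the base axis. Payload 9.4 kg.
Tool frame: the origin (TCP) lies at the very end of the fingers, on their centre line; the grasp point (between the pads) lies 19 mm behind it (r.grip_depth is the distance from the TCP to the grasp point, in m); z points along the fingers, y is the line along which they close (so a half turn about z gives the same grasp; the last joint's range is limited). The gripper opens to 85 mm and grips with 20 to 120 N. Pads are 22 mm wide; open, the fingers measure 114 mm over their backs; the gripper's body (76 mm by 85 mm) begins 54 mm behind the grasp point. The pads swing forward as they close: fully open they stand 13 mm farther back than shut.
Start: joints at [-68.337, 34.337, -0.143, 91.639, 0.103, 54.024, -4.572], TCP at [0.318, 0.651, 0.203] pointing down, gripper open.
Joint ranges: [-147.43, 147.43], [-19.82, 112.94], [-74.19, 73.91], [6.32, 146.72], [-59.91, 239.91], [6.04, 106.73], [-150.56, 150.56]. Speed limits (degrees/s): [127.2, 127.2, 172.46, 172.46, 180, 180, 180].

### API

Orientations are given as a 3x3 rotation matrix whose columns are the frame's x, y, z axes.
In Python, from plant import sensors, vision, workorder, models, r gives the robot as it stands. The module is installed in compiled form; this text tells all that it offers.
- The arm moves only by the shell command python3 -m creep 'ROWS' [FORCE]. ROWS is JSON, a list of rows, each a list of 7 numbers: the shift along the tool's x, y, z normalised to -1 to 1, where 1 is 20 cm, then the turn, a rotation vector about the tool's x, y, z normalised to -1 to 1, where 1 is 360 degrees, then the opening, from 0 (shut) to 1 (fully open). In form: [[x, y, z, rx, ry, rz, gripper], ...]. A call has 1 to 12 rows; each row is the pose to reach, as a shift and turn from the pose commanded when the call began, along the tool's axes at that moment, turning the shorter way round; what a row does not reach only later rows make up. A row lasts 1/8 s, in which the tool goes at most 62.5 mm and 10.7 degrees, less where a joint would pass 70% of its speed; a pose out of reach is approached as far as the arm can. A call with a number of a shift or a turn outside -1 to 1 is refused whole. A call with a gripper value outside its range is refused whole. The fingers move at their own pace and stop on an object; FORCE is the grip in N (left out, the last holds). Time passes only in rows, so rows that repeat a pose let the fingers close. It gives the time, the measured TCP pose, the force, the opening and the grip force at its end, in the units of the state.
- sensors.get_obs(): the state, without advancing time (a new reading comes with each control period).
- vision.grab_frame(name): name is "side" or "top"; returns a dict with "image" (384x512x3 uint8, red, green, blue), "fx", "fy", "cx", "cy" (pixels), "R" (3x3) and "t" (3): a world point X has camera coordinates R X + t. Camera axes: x right, y down, z forward; pixel columns grow to the right and rows downward; lengths in m; the calibration is good to about 2 mm. A picture is of the moment at which its call begins. There is no depth.
- workorder.sign_off(): hands the job in; it is judged then, once.
Trained networks look in a picture, given as the dict that the camera call returned (one of the last four; its "shot" number tells which), for a name from the list of things; names that differ only in an ending like _2 or _b are one class to them, and where a whole thing is asked for, a point or a joint stands for the part that bears it (a point fixed in the world has none). Each returns a list of dicts, best first, with "score" (0 to 1); they miss things now and then, are a little off and sometimes report something else, mostly with a low value. They report only what shows in the picture. A call takes as long as a camera call. They do not tell look-alikes from the thing itself.
- models.outline_of(picture, name): "pixels" (384x512 bool, what is visible of it) and "position" ([column, row] as shares, 0 to 1, of the picture: columns of its width, rows of its height, amid what is visible of it).
- models.spot_point(picture, name): "position" ([column, row] as shares, 0 to 1, of the picture: columns of its width, rows of its height: a listed point, or the origin of a listed thing).
The state is a dict: "time_s": time; "joints": joint angles; "dq": joint speeds; "effort": joint torques, N m; "ee_pos": TCP position; "orientation": TCP orientation; "contact_force": force on the tool from outside, world axes, zero at the start; "ft_torque": the same for the moment, N m; "opening": finger opening in m; "grip_force": force on a finger pad.
Only numpy, scipy, OpenCV 4.12 (cv2) and the standard library are available. Lean on these libraries where they do the work, as an engineer would, in place of code of your own. Each camera call takes 0.05 s, during which the arm holds its last target. There are 200 camera calls.

### The job

The head of the rotary drilling jig has been left unlocked between two index holes: lock it first, then stand every aluminium cabinet foot from the yellow tubs upright and fully down in a sleeve of its own, loading through the open front of the clear guard and only while the index plunger is home. To bring another sleeve round, lift the sprung red knob, swing the head to another hole and let the plunger drop fully home. Finish with one of the feet in front of the drill bit and the plunger home, and with the three empty tubs nested in one upright stack on the bench, without banging the guard or disturbing the other things.

Things in the scene. Friction and masses are not known exactly. Their poses are not given: they have to be found in the camera images.
- jig: rotary drilling jig, bolted down: dark base plate, aluminium index ring (top 26 mm up) with four brass-bushed holes, turning head, cordless drill at the rear. Origin on the bench under the head's vertical axis; -x is its front (window), +x its rear (drill), z up. Takes up 172 mm round the axis and, behind it, x to 380 mm, y -200 to 150 mm.
- head (a joint): head angle q (rad), anticlockwise from above, 0 to pi between stops. Index holes at 0, 1.047, 2.094, 3.142. In the jig's frame the plunger stands 148 mm from the axis in direction 90 deg + q, sleeve j 70 mm out in direction 180 - 60 j deg + q: sleeve j is in the window at hole j. Turns freely (0.12 N m) once the plunger is lifted; starts unlocked at 0.25 to 0.80
- plunger (a joint): height of the sprung plunger over home (m): 0 fully home in a hole, about 0.010 resting on the index ring between holes, 0.018 upper end. A spring pulls it down with 6 N at home, 10 N at the top. The round-nosed 12 mm pin drops into a 14 mm hole when within about 3 mm of it; locked, it has about 1 mm of play
- knob (a point): middle of the red plunger knob, upright, round, 31 mm across, 34 mm tall (17 mm above and below this point), on a thin stem over the head's lug; 114 mm above the bench when home. It moves with plunger and head; it can turn in the fingers, so they may keep their direction while carrying it round the arc
- window (a point): fixed point of the jig: middle of the floor of whichever sleeve is being loaded, 70 mm in front of the axis, 50 mm above the bench
- drill_spot (a point): fixed point of the jig: middle of the floor of the sleeve in front of the drill bit, 70 mm behind the axis, 50 mm above the bench. Sleeve 0 stands here at q = pi, sleeve 3 at q = 0; sleeves 1 and 2 never do
- sleeve0 (a point): middle of the floor of sleeve 0 of the head, 50 mm above the bench. The four sleeves are blue upright tubes, 55 mm outside, 38.5 mm inside, 45 mm deep, mouths 95 mm above the bench; all start empty
- sleeve1 (a point): the same for sleeve 1
- sleeve2 (a point): the same for sleeve 2
- sleeve3 (a point): the same for sleeve 3
- guard: clear plate, orange edges, 150 to 155 mm above the bench over the head (origin and axes as the jig). Window: a notch 86 mm wide, open to the front, back to 12 mm in front of the axis; the plate beside it starts 61 mm in front of the axis. Corners within 105 mm of the axis at front and sides; it covers the other sleeves. Seated feet pass under; fingers fit in closing along the jig's x
- foot0: turned aluminium cabinet foot: upright bar 36 mm in diameter, 90 mm tall, 160 to 250 g, dark band 60 mm up, chamfered lower edge. Origin at the middle of its underside, z up. Starts standing in a tub, underside 4 mm above the bench, 36 mm of it above the rim. All feet are alike; one may be absent
- foot1: turned aluminium cabinet foot: upright bar 36 mm in diameter, 90 mm tall, 160 to 250 g, dark band 60 mm up, chamfered lower edge. Origin at the middle of its underside, z up. Starts standing in a tub, underside 4 mm above the bench, 36 mm of it above the rim. All feet are alike; one may be absent
- foot2: turned aluminium cabinet foot: upright bar 36 mm in diameter, 90 mm tall, 160 to 250 g, dark band 60 mm up, chamfered lower edge. Origin at the middle of its underside, z up. Starts standing in a tub, underside 4 mm above the bench, 36 mm of it above the rim. All feet are alike; one may be absent
- tub0: yellow tapered tub, 68 mm across the rim (70 mm over its lip), 49 mm at the base, 58 mm tall, walls 3 mm, floor 4 mm, 60 g. Origin at the middle of its underside, z up. Tubs nest with rims about 20 to 27 mm apart. All tubs are alike; one may start empty
- tub1: yellow tapered tub, 68 mm across the rim (70 mm over its lip), 49 mm at the base, 58 mm tall, walls 3 mm, floor 4 mm, 60 g. Origin at the middle of its underside, z up. Tubs nest with rims about 20 to 27 mm apart. All tubs are alike; one may start empty
- tub2: yellow tapered tub, 68 mm across the rim (70 mm over its lip), 49 mm at the base, 58 mm tall, walls 3 mm, floor 4 mm, 60 g. Origin at the middle of its underside, z up. Tubs nest with rims about 20 to 27 mm apart. All tubs are alike; one may start empty
- spray_can: red spray can, 54 mm across, 170 mm tall, standing (bystander)
- screwdriver: screwdriver with a yellow handle, lying (bystander)
- wrench: steel wrench, lying (bystander)
- tape_roll: blue roll of tape, 72 mm across, 22 mm high, lying flat among the tubs (bystander)
- tin_mug: steel cup, 76 mm across, 85 mm tall (bystander)
- caliper: steel caliper, lying (bystander)
Mind the look-alikes: they are no part of the job. Leave any pink look-alike of the foot1 alone.

How it is judged (in metres and radians):
On the way, in this order (a step that is already met when the one before it is completed fails the run):
1. the head is locked: the plunger has dropped home in a hole (value of joint plunger below 0.002 m and (value of joint head between -0.03 and 0.03 rad or value of joint head between 1.0172 and 1.0772 rad or value of joint head between 2.0644 and 2.1244 rad or value of joint head between 3.1116 and 3.1716 rad)), for 0.2 s.
2. a first foot stands fully down in a sleeve with the plunger home ((((distance between foot0 and sleeve0 below 0.006 m or distance between foot0 and sleeve1 below 0.006 m or distance between foot0 and sleeve2 below 0.006 m or distance between foot0 and sleeve3 below 0.006 m) and angle between foot0's own z axis and vertical below 0.08 rad) or ((distance between foot1 and sleeve0 below 0.006 m or distance between foot1 and sleeve1 below 0.006 m or distance between foot1 and sleeve2 below 0.006 m or distance between foot1 and sleeve3 below 0.006 m) and angle between foot1's own z axis and vertical below 0.08 rad) or ((distance between foot2 and sleeve0 below 0.006 m or distance between foot2 and sleeve1 below 0.006 m or distance between foot2 and sleeve2 below 0.006 m or distance between foot2 and sleeve3 below 0.006 m) and angle between foot2's own z axis and vertical below 0.08 rad)) and value of joint plunger below 0.002 m), for 0.2 s.
3. a foot stands in front of the drill bit with the plunger home (((distance between foot0 and drill_spot below 0.006 m and angle between foot0's own z axis and vertical below 0.08 rad) or (distance between foot1 and drill_spot below 0.006 m and angle between foot1's own z axis and vertical below 0.08 rad) or (distance between foot2 and drill_spot below 0.006 m and angle between foot2's own z axis and vertical below 0.08 rad)) and value of joint plunger below 0.002 m), for 0.2 s.
At the end, for the whole second after the job is handed in: every foot upright (0.08 rad) in a sleeve, within 6 mm of its floor's middle, one of them within 6 mm of the drill spot; plunger within 2 mm of home; tubs upright, nested (undersides under 68 mm apart, axes within 10 mm), the lowest on the bench; all at rest (all of step 3 and (distance between foot0 and sleeve0 below 0.006 m or distance between foot0 and sleeve1 below 0.006 m or distance between foot0 and sleeve2 below 0.006 m or distance between foot0 and sleeve3 below 0.006 m) and angle between each of foot0, foot1, foot2's own z axis and vertical below 0.08 rad and (distance between foot1 and sleeve0 below 0.006 m or distance between foot1 and sleeve1 below 0.006 m or distance between foot1 and sleeve2 below 0.006 m or distance between foot1 and sleeve3 below 0.006 m) and (distance between foot2 and sleeve0 below 0.006 m or distance between foot2 and sleeve1 below 0.006 m or distance between foot2 and sleeve2 below 0.006 m or distance between foot2 and sleeve3 below 0.006 m) and horizontal distance between tub0 and tub1 below 0.01 m and horizontal distance between each of tub0, tub1 and tub2 below 0.01 m and distance between tub0 and tub1 below 0.068 m and distance between each of tub0, tub1 and tub2 below 0.068 m and angle between each of tub0, tub1, tub2's own z axis and vertical below 0.15 rad and height (world z) of any of tub0, tub1, tub2 below 0.008 m and linear speed of each of foot0, foot1, foot2, tub0, tub1, tub2 below 0.02 m/s); the robot touches nothing.
It fails at once if a foot is put into a sleeve while the plunger is not home (value of joint plunger above 0.004 m and ((contact force between the fingers and foot0 above 0.5 N and (distance between foot0 and sleeve0 below 0.03 m or distance between foot0 and sleeve1 below 0.03 m or distance between foot0 and sleeve2 below 0.03 m or distance between foot0 and sleeve3 below 0.03 m)) or (contact force between the fingers and foot1 above 0.5 N and (distance between foot1 and sleeve0 below 0.03 m or distance between foot1 and sleeve1 below 0.03 m or distance between foot1 and sleeve2 below 0.03 m or distance between foot1 and sleeve3 below 0.03 m)) or (contact force between the fingers and foot2 above 0.5 N and (distance between foot2 and sleeve0 below 0.03 m or distance between foot2 and sleeve1 below 0.03 m or distance between foot2 and sleeve2 below 0.03 m or distance between foot2 and sleeve3 below 0.03 m)))).
It fails at once if the guard is struck or pressed with more than 25 N (contact force between anything else and guard above 25 N).
It fails at once if one of the other things on the bench is moved more than 6 cm (distance of any of spray_can, screwdriver, wrench, tape_roll, tin_mug, caliper from where it was at the start of the episode above 0.06 m).
Of foot0, foot1, foot2 only 2 to 3 are there at a start; the rules pass over those that are not, and their reading is None.
At some moment in a run one of tub0, tub1, tub2 may be knocked a few centimetres aside while the robot is not near it.
It also fails if it takes over 210 s, if anything falls off the work surface, if the arm or the gripper's body presses on something with over 40 N, if the wrist force passes 120 N, or if a joint passes its speed limit or range.

## Working session

There is one attempt and no reset: what is moved stays moved. The work goes in short steps, Python scripts to look and compute and a shell command to move; the robot and the scene stay as the last step left them, time stands still between calls to the robot, and variables do not carry over. Pictures are saved under pics/ and viewed, at most 14 in all, crops included, and the job is handed in when it is done.

```bash
mkdir -p pics; cat > h.py <<'E'
import numpy as np, cv2
from plant import sensors, vision, workorder, models, r
def px(c,X):
    p=np.array(c["R"])@np.array(X,float)+np.array(c["t"]).ravel(); return np.array([c["fx"]*p[0]/p[2]+c["cx"],c["fy"]*p[1]/p[2]+c["cy"]])
def ray(c,uv):
    R=np.array(c["R"]);t=np.array(c["t"]).ravel()
    d=R.T@np.array([(uv[0]-c["cx"])/c["fx"],(uv[1]-c["cy"])/c["fy"],1.]); return -R.T@t,d
def atz(c,uv,z):
    o,d=ray(c,uv); return o+d*(z-o[2])/d[2]
def spots(c,n,z,k=4,ms=.2):
    return [(round(float(s["score"]),2),np.round(np.array(s["position"])*[512,384],1),np.round(atz(c,np.array(s["position"])*[512,384],z),4)) for s in models.spot_point(c,n)[:k] if s["score"]>ms]
def save(c,n,box=None,k=1):
    im=c["image"][:,:,::-1]
    if box: im=im[box[1]:box[3],box[0]:box[2]]
    cv2.imwrite("pics/"+n,cv2.resize(im,None,fx=k,fy=k,interpolation=cv2.INTER_CUBIC))
def state():
    o=sensors.get_obs(); print(o["time_s"],np.round(o["ee_pos"],4),"F",np.round(o["contact_force"],1),"op",o["opening"],"g",o["grip_force"]); print(np.round(o["orientation"],3).tolist(), np.round(o["joints"],1)); return o
def rows(T,yaw=None):
    """shift in tool axes/units to go to world T (m) from the measured pose"""
    o=sensors.get_obs();R=np.array(o["orientation"]);print("shift",np.round(R.T@(np.array(T)-o["ee_pos"])/.2,4))
E
python3 - <<'E'
from h import *
state()
for n in("top","side"):
    c=vision.grab_frame(n); save(c,n+"0.png",k=1.5); print(n,c["fx"],np.round(c["R"],3).tolist(),np.round(c["t"],3))
    for nm,z in(("jig",0),("knob",.12),("window",.05),("drill_spot",.05),("sleeve0",.05),("foot0",.004),("tub0",0),("tape_roll",0),("tin_mug",0),("spray_can",0)):
        print(nm,spots(c,nm,z))
E
```

```text
0.0 [0.3183 0.6508 0.2023] F [-0.7  0.3 -0. ] op 0.08530539776361519 g 0.0
[[-0.898, 0.439, -0.001], [0.439, 0.898, -0.001], [-0.0, -0.002, -1.0]] [-68.3  34.4  -0.1  91.7   0.1  54.   -4.6]
top 409.09439144714077 [[0.003, -1.0, -0.026], [-0.995, -0.001, -0.096], [0.096, 0.026, -0.995]] [0.006 0.485 1.368]
jig [(0.63, array([318.5, 160.5]), array([ 0.5958, -0.198 ,  0.    ]))]
knob [(0.44, array([283.4, 171.1]), array([ 0.5411, -0.0721,  0.12  ]))]
window [(0.63, array([316.3, 178. ]), array([ 0.5281, -0.184 ,  0.05  ])), (0.47, array([214.6, 204.4]), array([0.4395, 0.155 , 0.05  ])), (0.23, array([130.6, 151.3]), array([0.6196, 0.4434, 0.05  ]))]
drill_spot [(0.56, array([327.3, 135.8]), array([ 0.6713, -0.2224,  0.05  ])), (0.4, array([162.6, 191.9]), array([0.4813, 0.3305, 0.05  ]))]
sleeve0 [(0.97, array([328.8, 173.4]), array([ 0.5435, -0.2257,  0.05  ])), (0.73, array([299.6, 156.1]), array([ 0.6022, -0.129 ,  0.05  ])), (0.71, array([310.5, 173. ]), array([ 0.5449, -0.1648,  0.05  ]))]
foot0 [(0.71, array([226. , 148.4]), array([0.6382, 0.1239, 0.004 ])), (0.65, array([190.6, 
[... 1476 characters left out ...]
1256, 0.004 ])), (0.69, array([173.5, 212.7]), array([0.6604, 0.2456, 0.004 ])), (0.65, array([185.7, 219.9]), array([0.5986, 0.2309, 0.004 ])), (0.49, array([225.8, 236.5]), array([0.4431, 0.1684, 0.004 ]))]
tub0 [(0.81, array([171.3, 254.8]), array([0.4796, 0.3463, 0.    ])), (0.75, array([185.2, 219.9]), array([0.6043, 0.2303, 0.    ])), (0.55, array([226.6, 238.2]), array([0.4385, 0.1686, 0.    ])), (0.53, array([187. , 220.4]), array([ 0.5981,  0.2267, -0.    ]))]
tape_roll [(0.8, array([185.9, 235.4]), array([0.5318, 0.2669, 0.    ])), (0.37, array([299.3, 169.6]), array([ 0.6051, -0.2952,  0.    ]))]
tin_mug [(0.49, array([187.6, 219.2]), array([0.6027, 0.2218, 0.    ]))]
spray_can []
```

View pics/top0.png

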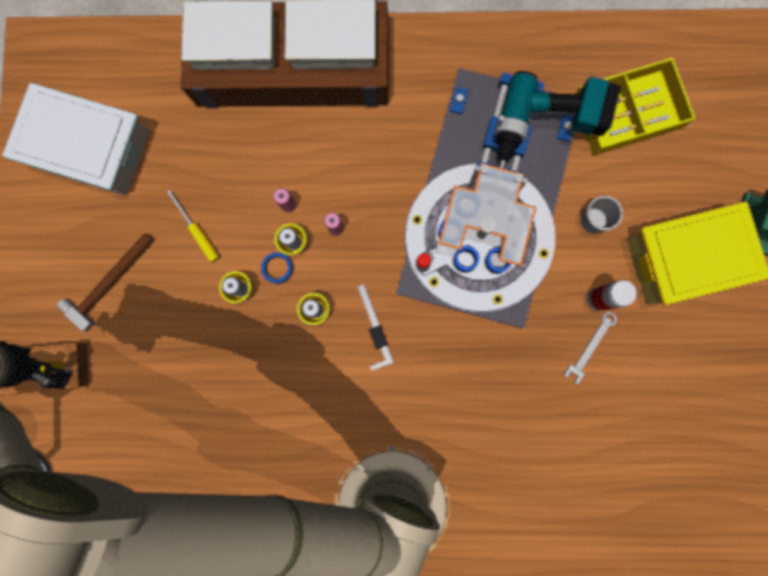

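View pics/side0.png

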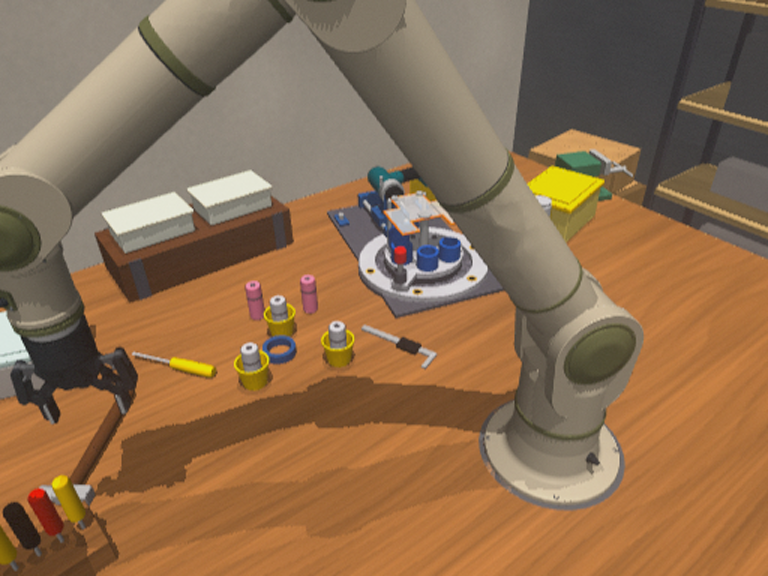

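Top view: three yellow tubs with aluminium feet at about (290,238), (234,286), (313,308) in the 1.5x picture. Pink look-alikes are at (285,198) and (333,222) and are to be left alone. The jig head axis is near (482,236), the red knob at (424,261), and the brass bushes at (418,219), (434,282), (498,299), (544,253). Next I measure these and confirm in one crop.

```bash
cat >> h.py <<'E'
from scipy.optimize import least_squares
def jigfit(c,seeds=((279,146),(289,188),(332,199),(363,169))):
    im=c["image"].astype(int);sat=im[:,:,0]-im[:,:,2]
    P=[]
    for u,v in seeds:
        w=np.clip(sat[v-6:v+7,u-6:u+7]-35,0,None);yy,xx=np.mgrid[v-6:v+7,u-6:u+7]
        P.append(atz(c,((w*xx).sum()/w.sum()+.5*0,(w*yy).sum()/w.sum()),.026)[:2])
    P=np.array(P)
    def m(p): return np.array([[p[0]+.148*np.cos(a+p[2]),p[1]+.148*np.sin(a+p[2])] for a in np.radians([90,150,210,270])])
    s=least_squares(lambda p:(m(p)-P).ravel(),[.595,-.2,-.2]); return s.x,np.abs(s.fun).max(),P
def tubs(c):
    """centres of yellow rims, z=.058"""
    hsv=cv2.cvtColor(c["image"],cv2.COLOR_RGB2HSV); m=cv2.inRange(hsv,(20,120,80),(35,255,255))
    out=[]
    for k in cv2.findContours(cv2.morphologyEx(m,cv2.MORPH_CLOSE,np.ones((5,5))),cv2.RETR_EXTERNAL,cv2.CHAIN_APPROX_NONE)[0]:
        if 150<cv2.contourArea(k)<900:
            (u,v),rad=cv2.minEnclosingCircle(k); x,y,w,h=cv2.boundingRect(k)
            if max(w,h)<36: out.append(((round(u,1),round(v,1)),(w,h),np.round(atz(c,(u,v),.05),4)))
    return out
def blob(c,lo,hi,uv,rad,z):
    hsv=cv2.cvtColor(c["image"],cv2.COLOR_RGB2HSV); m=cv2.inRange(hsv,lo,hi);M=np.zeros_like(m);cv2.circle(M,tuple(int(round(a)) for a in uv),rad,255,-1)
    v,u=np.nonzero(m&M); return len(u),np.round([u.mean(),v.mean()],1),np.round(atz(c,(u.mean(),v.mean()),z),4)
E
python3 - <<'E'
from h import *
c=vision.grab_frame("top")
x,e,P=jigfit(c);print("jig",x,np.degrees(x[2]),e,P)
for t in tubs(c):print(t)
for uv in((193,157),(155,190),(208,204)): print("foottop",blob(c,(0,0,140),(180,60,255),uv,9,.094))
k=blob(c,(0,150,120),(8,255,255),(283,174),9,.14);print("knob",k)
d=np.array(k[2][:2])-x[:2];print("q",np.arctan2(d[1],d[0])-x[2]-np.pi/2,np.hypot(*d))
a=c["image"]; A=cv2.resize(a[130:230,130:250],None,fx=3.2,fy=3.2)[:,:,::-1];B=cv2.resize(a[95:225,255:375],None,fx=3.2,fy=3.2)[:,:,::-1]
A=cv2.copyMakeBorder(A,0,B.shape[0]-A.shape[0],0,0,0);cv2.imwrite("pics/crop.png",np.hstack([A,B]))
E
```

```text
jig [ 0.60112759 -0.2014798  -0.28277969] -16.20208290615914 0.006097093505431639 [[ 0.6418514  -0.05570372]
 [ 0.4989661  -0.09315048]
 [ 0.45935157 -0.23583963]
 [ 0.55817883 -0.34969886]]
((208.5, 205.5), (23, 22), array([0.4358, 0.1753, 0.05  ]))
((156.7, 191.0), (23, 21), array([0.4843, 0.3507, 0.05  ]))
((193.3, 159.1), (23, 22), array([0.5924, 0.2291, 0.05  ]))
((134.5, 161.1), (21, 27), array([0.586 , 0.4289, 0.05  ]))
foottop (85, array([190.9, 157. ]), array([0.5916, 0.2287, 0.094 ]))
foottop (84, array([153. , 189.8]), array([0.4839, 0.3506, 0.094 ]))
foottop (81, array([206.5, 204.8]), array([0.4354, 0.1751, 0.094 ]))
knob (62, array([282.2, 173.2]), array([ 0.5316, -0.0678,  0.14  ]))
q 0.7623819779847225 0.15067970885193496
```

View pics/crop.png

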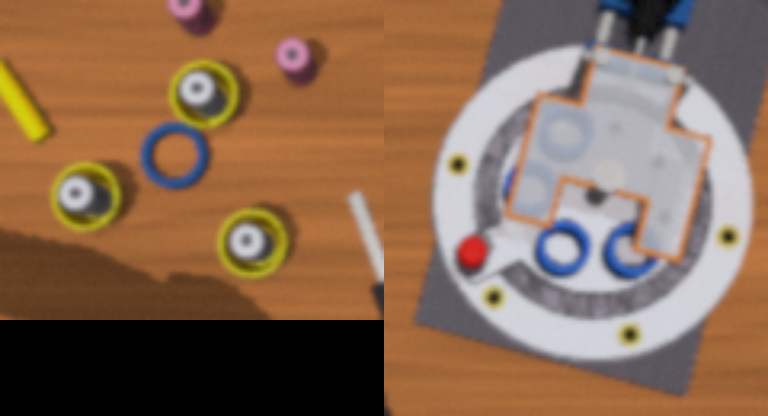

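The crop confirms three grey aluminium feet in yellow tubs; the pink ones have no tub. The jig fit has one bad bush, so I refit with tighter windows.

```bash
python3 - <<'E'
from h import *
F=[vision.grab_frame("top"),vision.grab_frame("side")]
c=F[0]; im=c["image"].astype(float)
S=[(277.8,146),(289,187.4),(331.3,199),(362.2,168.4)];P=[]
for u,v in S:
    # dark hole centre: weight by darkness in 7x7
    u0,v0=round(u),round(v);g=im[v0-4:v0+5,u0-4:u0+5];yy,xx=np.mgrid[v0-4:v0+5,u0-4:u0+5]
    w=np.clip(np.median(g[:,:,2])-g[:,:,2]-15,0,None); p=((w*xx).sum()/w.sum(),(w*yy).sum()/w.sum())
    P.append(atz(c,p,.026)[:2]);print(np.round(p,1),P[-1])
P=np.array(P)
def m(p): return np.array([[p[0]+.148*np.cos(a+p[2]),p[1]+.148*np.sin(a+p[2])] for a in np.radians([90,150,210,270])])
s=least_squares(lambda p:(m(p)-P).ravel(),[.595,-.2,-.2]);print(s.x,np.degrees(s.x[2]),np.round(s.fun*1e3,1))
j=s.x
for n,cc in zip(("top","side"),F):
    for z in(.124,):
        k=blob(cc,(0,140,90),(8,255,255),px(cc,(.5345,-.07,.124)),11,z);print(n,"knob",k)
E
```

```text
[277.7 146. ] [ 0.64173034 -0.05585576]
[288.8 187.5] [ 0.49880565 -0.09346768]
[331.4 199.2] [ 0.45916312 -0.23656833]
[362.1 168.5] [ 0.56367598 -0.3417775 ]
[ 0.60265688 -0.198833   -0.26711866] -15.304772023393054 [-0.  -0.2 -0.2 -0.2  0.3  0.2 -0.1  0.2]
top knob (61, array([282.2, 173.2]), array([ 0.5336, -0.0683,  0.124 ]))
side knob (77, array([266.5, 169.8]), array([ 0.5316, -0.068 ,  0.124 ]))
```

```bash
python3 -m creep '[[-0.85,-0.92,-0.2,0,0,0,0.6],[-0.85,-0.92,-0.2,0,0,0,0.6],[-0.85,-0.92,-0.2,0,0,0,0.6],[-0.85,-0.92,-0.2,0,0,0,0.6],[-0.85,-0.92,-0.2,0,0,0,0.6],[-0.85,-0.92,-0.2,0,0,0,0.6],[-0.85,-0.92,-0.2,0,0,0,0.6]]'
python3 -m creep '[[-0.85,-0.92,0,0,0,0,0.6],[-0.85,-0.92,0,0,0,0,0.6],[-0.85,-0.92,0,0,0,0,0.6],[-0.85,-0.92,0,0,0,0,0.6],[-0.85,-0.92,0,0,0,0,0.6],[-0.85,-0.92,0,0,0,0,0.6],[-0.85,-0.92,0,0,0,0,0.6]]'
python3 -m creep '[[-0.85,-0.92,0,0,0,0.22,0.6],[-0.85,-0.92,0,0,0,0.22,0.6],[-0.85,-0.92,0,0,0,0.22,0.6],[-0.85,-0.92,0,0,0,0.22,0.6],[-0.85,-0.92,0,0,0,0.22,0.6],[-0.85,-0.92,0,0,0,0.22,0.6],[-0.85,-0.92,0,0,0,0.22,0.6],[-0.85,-0.92,0,0,0,0.22,0.6],[-0.85,-0.92,0,0,0,0.22,0.6],[-0.85,-0.92,0,0,0,0.22,0.6]]'
python3 - <<'E'
from h import *
state(); rows((.5335,-.068,.107))
E
```

```text
time_s: 2.12
ee_pos: [0.3897, 0.4129, 0.2429]
orientation: [[-0.899, 0.437, -0.0], [0.437, 0.899, 0.0], [0.001, 0.0, -1.0]]
contact_force: [0.5, 0.3, -0.7]
opening: 0.0511
grip_force: 0.0
time_s: 3.0
ee_pos: [0.4619, 0.1734, 0.2429]
orientation: [[-0.9, 0.436, -0.0], [0.436, 0.9, 0.0], [0.0, 0.0, -1.0]]
contact_force: [-0.1, -0.3, -0.3]
opening: 0.0516
grip_force: 0.0
time_s: 4.25
ee_pos: [0.5344, -0.0676, 0.2431]
orientation: [[0.26, 0.966, -0.0], [0.966, -0.26, 0.0], [0.0, -0.0, -1.0]]
contact_force: [-0.1, -0.7, 0.5]
opening: 0.051
grip_force: 0.0
4.25 [ 0.5344 -0.0676  0.2431] F [-0.1 -0.7  0.5] op 0.051036487917487404 g 0.0
[[0.26, 0.966, -0.0], [0.966, -0.26, 0.0], [0.0, -0.0, -1.0]] [-19.   20.2  27.3 114.7 -12.4  47.8   0.2]
shift [-0.003  -0.0037  0.6804]
```

```bash
python3 -m creep '[[0,0,0.25,0,0,0,0.6],[0,0,0.5,0,0,0,0.6],[0,0,0.6,0,0,0,0.6],[0,0,0.68,0,0,0,0.6],[0,0,0.68,0,0,0,0.6],[0,0,0.68,0,0,0,0.1],[0,0,0.68,0,0,0,0.1],[0,0,0.68,0,0,0,0.1],[0,0,0.68,0,0,0,0.1]]' 60
python3 - <<'E'
from h import *
o=state()
J=np.array([.60266,-.19883]);yaw=np.radians(-15.3)
p=np.array(o["ee_pos"][:2]);d=p-J;print(np.hypot(*d),"q",np.arctan2(d[1],d[0])-yaw-np.pi/2)
R=np.array(o["orientation"]);a0=np.arctan2(d[1],d[0]);a1=np.pi/2+yaw
for k in range(1,9):
    a=a0+(a1-a0)*k/8; print(np.round(R.T@np.r_[J+.148*np.array([np.cos(a),np.sin(a)])-p,0]/.2,3))
E
```

```text
time_s: 5.38
ee_pos: [0.5334, -0.068, 0.1085]
orientation: [[0.263, 0.965, -0.0], [0.965, -0.263, 0.001], [0.001, -0.001, -1.0]]
contact_force: [-4.6, 2.2, 6.4]
opening: 0.0264
grip_force: 58.6
5.375 [ 0.5334 -0.068   0.1085] F [-4.6  2.2  6.4] op 0.02637279554353906 g 58.576834201812744
[[0.263, 0.965, -0.0], [0.965, -0.263, 0.001], [0.001, -0.001, -1.0]] [-12.9  30.7  20.4 122.  -20.7  30.5   7.7]
0.14806912925568594 q 0.7540322874219862
[0.045 0.053 0.   ]
[0.085 0.11  0.   ]
[0.119 0.171 0.   ]
[ 0.148  0.235 -0.   ]
[ 0.171  0.301 -0.   ]
[ 0.187  0.368 -0.   ]
[ 0.197  0.437 -0.   ]
[ 0.2    0.507 -0.   ]
```

```bash
python3 -m creep '[[0,0,-0.02,0,0,0,0.1],[0.045,0.053,-0.02,0,0,0,0.1],[0.085,0.11,-0.02,0,0,0,0.1],[0.119,0.171,-0.02,0,0,0,0.1],[0.148,0.235,-0.02,0,0,0,0.1],[0.171,0.301,-0.02,0,0,0,0.1],[0.187,0.368,-0.02,0,0,0,0.1],[0.197,0.437,-0.02,0,0,0,0.1],[0.2,0.507,-0.02,0,0,0,0.1],[0.2,0.507,-0.02,0,0,0,0.1]]'
python3 -m creep '[[0,0,0.04,0,0,0,0.1],[0,0,0.07,0,0,0,0.1],[0,0,0.07,0,0,0,0.1],[0,0,0.07,0,0,0,0.1]]'
python3 - <<'E'
from h import *
o=state()
J=np.array([.60266,-.19883]);yaw=np.radians(-15.3)
p=np.array(o["ee_pos"][:2]);d=p-J;print(np.hypot(*d),"q",np.arctan2(d[1],d[0])-yaw-np.pi/2)
E
```

```text
time_s: 6.62
ee_pos: [0.6437, -0.0573, 0.1111]
orientation: [[0.263, 0.965, 0.001], [0.965, -0.263, -0.001], [-0.0, 0.001, -1.0]]
contact_force: [-0.4, -0.7, 0.2]
opening: 0.0083
grip_force: 0.0
time_s: 7.12
ee_pos: [0.6424, -0.0567, 0.0972]
orientation: [[0.263, 0.965, -0.0], [0.965, -0.263, -0.0], [-0.0, -0.0, -1.0]]
contact_force: [0.2, -0.2, 0.3]
opening: 0.0086
grip_force: 0.0
7.125 [ 0.6424 -0.0567  0.0972] F [ 0.2 -0.2  0.3] op 0.008563321269478731 g 0.0
[[0.263, 0.965, -0.0], [0.965, -0.263, -0.0], [-0.0, -0.0, -1.0]] [-13.5  37.6  21.  108.5 -20.9  37.7   5. ]
0.14753872997763073 q -0.005629038645249773
```

The knob slipped out. I raise the tool and look.

```bash
python3 -m creep '[[0,0,-0.4,0,0,0,0.6],[0,0,-0.8,0,0,0,0.6],[0,0.5,-0.8,0,0,0,0.6],[0,0.5,-0.8,0,0,0,0.6]]'
python3 - <<'E'
from h import *
F={n:vision.grab_frame(n) for n in("top","side")}
for n,c in F.items():
    k=blob(c,(0,140,90),(8,255,255),px(c,(.5345,-.07,.124)),30,.124);print(n,k)
from scipy.optimize import least_squares as L
uv={n:blob(c,(0,140,90),(8,255,255),px(c,(.5345,-.07,.124)),30,.124)[1] for n,c in F.items()}
s=L(lambda X:np.r_[px(F["top"],X)-uv["top"],px(F["side"],X)-uv["side"]],[.53,-.07,.12]);print(s.x,s.fun)
J=np.array([.60266,-.19883]);d=s.x[:2]-J;print(np.hypot(*d),np.arctan2(d[1],d[0])+np.radians(15.3)-np.pi/2)
c=F["side"];save(c,"s1.png",(220,110,340,210),5)
E
```

```text
time_s: 7.62
ee_pos: [0.7411, -0.0832, 0.26]
orientation: [[0.262, 0.965, 0.004], [0.965, -0.262, 0.0], [0.001, 0.004, -1.0]]
contact_force: [-0.6, 0.3, -0.6]
opening: 0.0512
grip_force: 0.0
top (13, array([279.3, 158.3]), array([ 0.5815, -0.0591,  0.124 ]))
side (74, array([253.7, 165.2]), array([ 0.584 , -0.0511,  0.124 ]))
[ 0.58423645 -0.05649433  0.12136652] [-0.83566946 -0.69440126  1.21919399  0.11644784]
0.14352306566003478 0.3957570071213057
```

View pics/s1.png

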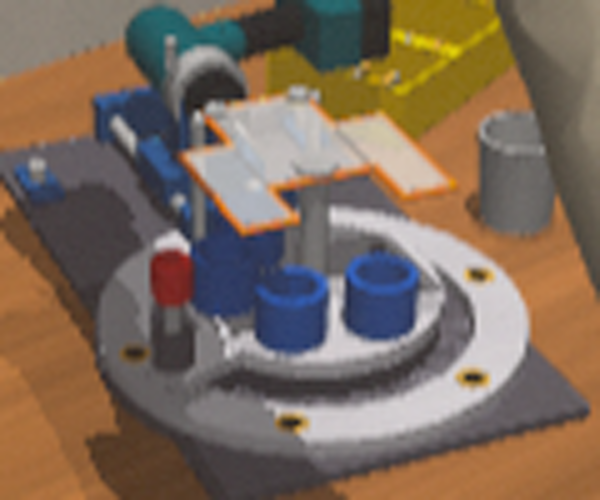

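```bash
python3 - <<'E'
from h import *
rows((.5841,-.0520,.100))
E
```

```text
shift [-0.0528 -0.8118  0.7906]
```

```bash
python3 -m creep '[[-0.053,-0.3,0,0,0,0,0.6],[-0.053,-0.6,0,0,0,0,0.6],[-0.053,-0.81,0.2,0,0,0,0.6],[-0.053,-0.81,0.4,0,0,0,0.6],[-0.053,-0.81,0.4,0,0,0,0.6],[-0.053,-0.81,0.4,0,0,0,0.6]]'
python3 - <<'E'
from h import *
rows((.5841,-.0520,.100))
E
```

```text
time_s: 8.48
ee_pos: [0.5807, -0.051, 0.1783]
orientation: [[0.264, 0.965, 0.001], [0.965, -0.264, -0.0], [-0.0, 0.001, -1.0]]
contact_force: [-0.1, -0.5, 0.4]
opening: 0.0511
grip_force: 0.0
shift [-1.000e-04  1.730e-02  3.914e-01]
```

```bash
python3 -m creep '[[0,0.017,0.15,0,0,0,0.6],[0,0.017,0.3,0,0,0,0.6],[0,0.017,0.39,0,0,0,0.6],[0,0.017,0.39,0,0,0,0.6],[0,0.017,0.39,0,0,0,0.6],[0,0.017,0.39,0,0,0,0],[0,0.017,0.39,0,0,0,0],[0,0.017,0.39,0,0,0,0],[0,0.017,0.39,0,0,0,0]]' 80
python3 - <<'E'
from h import *
o=state()
J=np.array([.60266,-.19883]);yaw=np.radians(-15.3)
p=np.array(o["ee_pos"][:2]);d=p-J;print(np.hypot(*d),"q",np.arctan2(d[1],d[0])-yaw-np.pi/2)
R=np.array(o["orientation"]);a0=np.arctan2(d[1],d[0]);a1=np.pi/2+yaw
for k in range(1,6):
    a=a0+(a1-a0)*k/5; print(np.round(R.T@np.r_[J+.148*np.array([np.cos(a),np.sin(a)])-p,0]/.2,3))
E
```

```text
time_s: 9.6
ee_pos: [0.5843, -0.0519, 0.1007]
orientation: [[0.263, 0.965, 0.003], [0.965, -0.263, -0.0], [0.001, 0.003, -1.0]]
contact_force: [-0.1, -1.9, 8.1]
opening: 0.0277
grip_force: 78.4
9.6 [ 0.5843 -0.0519  0.1007] F [-0.1 -1.9  8.1] op 0.02774567743039754 g 78.40217113494873
[[0.263, 0.965, 0.003], [0.965, -0.263, -0.0], [0.001, 0.003, -1.0]] [-14.5  34.   20.8 116.2 -21.3  33.2   5.8]
0.148065846662978 q 0.3914758509776213
[0.02  0.055 0.   ]
[0.035 0.11  0.   ]
[0.047 0.167 0.   ]
[0.053 0.225 0.001]
[0.056 0.283 0.001]
```

```bash
python3 -m creep '[[0,0,-0.01,0,0,0,0],[0,0,-0.02,0,0,0,0],[0,0,-0.02,0,0,0,0]]'
python3 -m creep '[[0.01,0.027,0,0,0,0,0],[0.02,0.055,0,0,0,0,0],[0.02,0.055,0,0,0,0,0]]'
```

```text
time_s: 9.98
ee_pos: [0.5833, -0.0519, 0.1031]
orientation: [[0.263, 0.965, 0.0], [0.965, -0.263, -0.001], [-0.001, 0.0, -1.0]]
contact_force: [2.7, -3.7, -9.7]
opening: 0.0273
grip_force: 79.5
time_s: 10.35
ee_pos: [0.5911, -0.0511, 0.1018]
orientation: [[0.268, 0.963, -0.008], [0.964, -0.268, 0.001], [-0.001, -0.007, -1.0]]
contact_force: [-5.9, -3.9, -9.2]
opening: 0.0276
grip_force: 79.7
```

```bash
python3 -m creep '[[0,0,-0.02,0,0,0,0],[0,0,-0.02,0,0,0,0]]'
python3 -m creep '[[0.008,0.028,0,0,0,0,0],[0.015,0.055,0,0,0,0,0],[0.022,0.085,0,0,0,0,0],[0.027,0.112,0,0,0,0,0],[0.027,0.112,0,0,0,0,0]]'
```

```text
time_s: 10.6
ee_pos: [0.5908, -0.0511, 0.1059]
orientation: [[0.268, 0.963, -0.008], [0.964, -0.268, 0.001], [-0.001, -0.008, -1.0]]
contact_force: [-6.6, -3.1, -10.6]
opening: 0.0272
grip_force: 79.6
time_s: 11.22
ee_pos: [0.6191, -0.0485, 0.1069]
orientation: [[0.261, 0.965, 0.001], [0.965, -0.261, 0.002], [0.002, -0.0, -1.0]]
contact_force: [-1.0, 12.2, -11.4]
opening: 0.0273
grip_force: 81.0
```

```bash
python3 - <<'E'
from h import *
c=vision.grab_frame("side");d=vision.grab_frame("top")
a=cv2.resize(c["image"][100:210,220:340],(480,440),interpolation=cv2.INTER_CUBIC);b=cv2.resize(d["image"][110:210,250:330],(320,400),interpolation=cv2.INTER_CUBIC)
b=cv2.copyMakeBorder(b,0,40,0,0,0);cv2.imwrite("pics/s2.png",np.hstack([a,b])[:,:,::-1]); state()
E
```

```text
11.325 [ 0.6189 -0.0485  0.1069] F [  5.7  12.3 -14.1] op 0.026898554483934724 g 81.23704433441162
[[0.261, 0.965, 0.0], [0.965, -0.261, 0.002], [0.002, -0.0, -1.0]] [-14.7  35.5  21.4 111.4 -20.9  36.8   4.9]
```

View pics/s2.png

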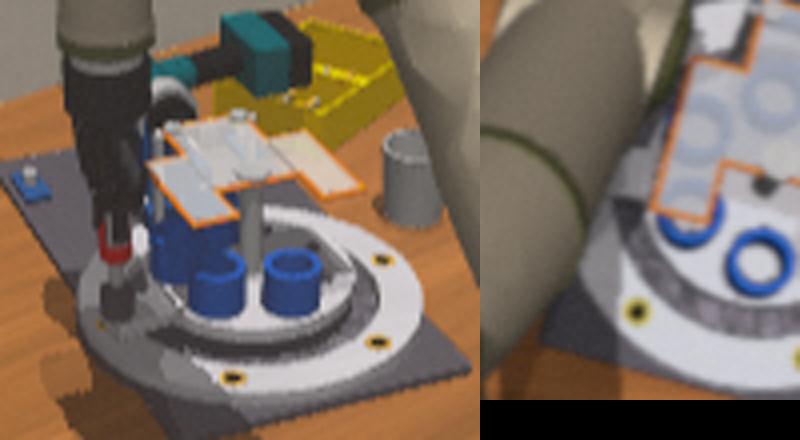

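```bash
python3 -m creep '[[0,0,0.012,0,0,0,0],[0,0,0.012,0,0,0,0]]'
python3 - <<'E'
from h import *
o=state();F=np.array(o["contact_force"]);T=np.array(o["ft_torque"]);print("T",T)
# line of action nearest point
r0=np.cross(F,T)/(F@F);print("r0",r0,"dir",F/np.linalg.norm(F),"par",T@F/np.linalg.norm(F))
E
```

```text
time_s: 11.58
ee_pos: [0.6188, -0.0485, 0.1045]
orientation: [[0.261, 0.965, 0.0], [0.965, -0.261, 0.002], [0.002, -0.0, -1.0]]
contact_force: [3.8, 14.0, -12.0]
opening: 0.0274
grip_force: 81.3
11.575 [ 0.6188 -0.0485  0.1045] F [  3.8  14.  -12. ] op 0.027424134599382557 g 81.27994179725647
[[0.261, 0.965, 0.0], [0.965, -0.261, 0.002], [0.002, -0.0, -1.0]] [-14.6  35.7  21.3 111.5 -21.   36.6   5. ]
T [ 2.91800885 -1.89171743  1.17710938]
r0 [-0.01737309 -0.11121355 -0.13566266] dir [ 0.2023387   0.74449212 -0.63623151] par -1.566856667269821
```

```bash
python3 -m creep '[[0,0,0,0,0,0,0.5],[0,0,0,0,0,0,0.5],[0,0,0,0,0,-0.025,0.5],[0,0,0.01,0,0,-0.025,0.5],[0,0,0.01,0,0,-0.025,0.5],[0,0,0.01,0,0,-0.025,0.5]]' 50
python3 - <<'E'
from h import *
o=state();c=vision.grab_frame("side")
k=blob(c,(0,140,90),(8,255,255),px(c,(.6188,-.05,.124)),14,.124);print(k)
d=k[2][:2]-[.60266,-.19883];print(np.hypot(*d),np.degrees(np.arctan2(d[1],d[0])))
E
```

```text
time_s: 12.32
ee_pos: [0.618, -0.0514, 0.1029]
orientation: [[0.111, 0.994, 0.0], [0.994, -0.111, -0.0], [-0.0, 0.0, -1.0]]
contact_force: [0.5, 0.5, -0.2]
opening: 0.0429
grip_force: 0.0
12.325 [ 0.618  -0.0514  0.1029] F [ 0.5  0.5 -0.2] op 0.04286668134331066 g 0.0
[[0.111, 0.994, 0.0], [0.994, -0.111, -0.0], [-0.0, 0.0, -1.0]] [-12.9  35.4  18.8 111.6 -18.5  35.9  11.4]
(50, array([247.4, 161.7]), array([ 0.6176, -0.0472,  0.124 ]))
0.152364236289229 84.37284871223312
```

```bash
python3 -m creep '[[0,0,0.012,0,0,0,0.5],[0,0,0.012,0,0,0,0.5],[0,0,0.012,0,0,0,0],[0,0,0.012,0,0,0,0],[0,0,0.012,0,0,0,0],[0,0,-0.015,0,0,0,0],[0,0,-0.02,0,0,0,0],[0,0,-0.02,0,0,0,0]]' 50
python3 - <<'E'
from h import *
o=state();p=np.array(o["ee_pos"])
J=np.array([.60266,-.19883]);yaw=np.radians(-15.3);a1=np.pi/2+yaw
d=p[:2]-J;print(np.hypot(*d),"q",np.arctan2(d[1],d[0])-a1); rows(np.r_[J+.148*np.array([np.cos(a1),np.sin(a1)]),p[2]])
E
```

```text
time_s: 13.38
ee_pos: [0.6173, -0.0512, 0.1063]
orientation: [[0.109, 0.994, -0.001], [0.994, -0.109, -0.0], [-0.0, -0.001, -1.0]]
contact_force: [-0.5, -0.9, -11.2]
opening: 0.0288
grip_force: 50.1
13.375 [ 0.6173 -0.0512  0.1063] F [ -0.5  -0.9 -11.2] op 0.02878215588443309 g 50.10799169540405
[[0.109, 0.994, -0.001], [0.994, -0.109, -0.0], [-0.0, -0.001, -1.0]] [-13.   35.1  18.9 111.5 -18.3  36.4  11.4]
0.14840072405584595 q 0.16808922664096504
shift [-1.120e-02  1.239e-01 -1.000e-04]
```

```bash
python3 -m creep '[[0,0.03,0,0,0,0.007,0],[-0.002,0.062,0,0,0,0.013,0],[-0.006,0.093,0,0,0,0.02,0],[-0.011,0.124,0,0,0,0.027,0],[-0.011,0.124,0,0,0,0.027,0],[-0.011,0.124,0,0,0,0.027,0]]'
python3 -m creep '[[0,0,0.03,0,0,0,0],[0,0,0.06,0,0,0,0],[0,0,0.08,0,0,0,0],[0,0,0.08,0,0,0,0]]'
python3 - <<'E'
from h import *
o=state();p=np.array(o["ee_pos"])
J=np.array([.60266,-.19883]);yaw=np.radians(-15.3);a1=np.pi/2+yaw
d=p[:2]-J;print(np.hypot(*d),"q",np.arctan2(d[1],d[0])-a1)
E
```

```text
time_s: 14.12
ee_pos: [0.6426, -0.056, 0.1068]
orientation: [[0.275, 0.961, 0.001], [0.961, -0.275, -0.0], [0.0, 0.001, -1.0]]
contact_force: [1.5, -0.9, -11.4]
opening: 0.0284
grip_force: 50.2
time_s: 14.62
ee_pos: [0.6425, -0.056, 0.0912]
orientation: [[0.275, 0.961, 0.0], [0.961, -0.275, 0.0], [0.001, 0.0, -1.0]]
contact_force: [-0.9, 0.7, -1.9]
opening: 0.0286
grip_force: 51.1
14.625 [ 0.6425 -0.056   0.0912] F [-0.9  0.7 -1.9] op 0.028645297527550084 g 51.10995054244995
[[0.275, 0.961, 0.0], [0.961, -0.275, 0.0], [0.001, 0.0, -1.0]] [-13.6  38.1  21.1 108.8 -21.6  37.1   4.9]
0.1482855345323374 q -0.004731052916214784
```

```bash
python3 -m creep '[[0,0,0,0,0,0,0.55],[0,0,0,0,0,0,0.55],[0,0,0,0,0,0,0.55],[0,0,-0.3,0,0,0,0.55],[0.2,-0.1,-0.6,0,0,0,0.55],[0.5,-0.5,-0.75,0,0,0,0.7],[0.9,-0.7,-0.75,0,0,0,0.7],[0.9,-0.7,-0.75,0,0,0,0.7],[0.9,-0.7,-0.75,0,0,0,0.7]]'
python3 - <<'E'
from h import *
o=state()
F={n:vision.grab_frame(n) for n in("top","side")}
K={}
for n,c in F.items():
    K[n]=blob(c,(0,140,90),(8,255,255),px(c,(.6417,-.056,.114)),14,.114);print(n,K[n])
s=least_squares(lambda X:np.r_[px(F["top"],X)-K["top"][1],px(F["side"],X)-K["side"][1]],[.64,-.06,.12]);print(s.x,s.fun)
for t in tubs(F["top"]):print(t)
c=F["top"]
for uv in((193,157),(155,190),(208,204)): print("foottop",blob(c,(0,0,140),(180,60,255),uv,9,.094))
save(F["side"],"s3.png",(220,110,340,210),5)
E
```

```text
time_s: 15.75
ee_pos: [0.5559, 0.1605, 0.2412]
orientation: [[0.269, 0.963, 0.0], [0.963, -0.269, 0.002], [0.002, -0.0, -1.0]]
contact_force: [0.1, -1.1, -0.5]
opening: 0.0597
grip_force: 0.0
15.75 [0.5559 0.1605 0.2412] F [ 0.1 -1.1 -0.5] op 0.05969273451452812 g 0.0
[[0.269, 0.963, 0.0], [0.963, -0.269, 0.002], [0.002, -0.0, -1.0]] [-41.5  23.5  28.1 110.1 -14.4  49.7 -21.6]
top (69, array([278. , 139.8]), array([ 0.6435, -0.0552,  0.114 ]))
side (76, array([245.6, 160.1]), array([ 0.6446, -0.058 ,  0.114 ]))
[ 0.64262479 -0.05574436  0.11598345] [ 0.16739675  0.1357541  -0.24635702 -0.02686283]
((208.5, 205.5), (23, 22), array([0.4358, 0.1753, 0.05  ]))
((134.5, 161.1), (21, 27), array([0.586 , 0.4289, 0.05  ]))
foottop (0, array([nan, nan]), array([nan, nan, nan]))
foottop (253, array([155., 190.]), array([0.4832, 0.3439, 0.094 ]))
foottop (77, array([206.5, 204.8]), array([0.4352, 0.1753, 0.094 ]))h.py:42: RuntimeWarning: Mean of empty slice.
  v,u=np.nonzero(m&M); return len(u),np.round([u.mean(),v.mean()],1),np.round(atz(c,(u.mean(),v.mean()),z),4)
  ret = ret.dtype.type(ret / rcount)
```

View pics/s3.png

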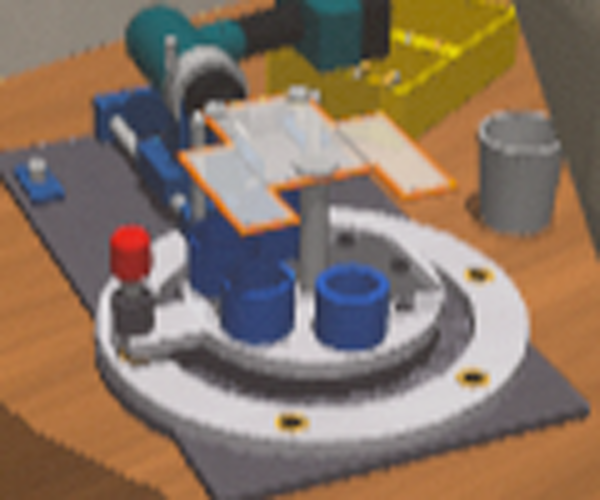

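The head is locked at hole 0: the knob sits at (130,255) in the crop, over the left bush, and triangulates to the hole. Next I fetch the first foot, at (.435,.175).

```bash
python3 - <<'E'
from h import *
rows((.4353,.1752,.16))
E
```

```text
shift [-0.0779 -0.6106  0.4049]
```

```bash
python3 -m creep '[[-0.078,-0.61,0.2,0,0,-0.25,0.65],[-0.078,-0.61,0.4,0,0,-0.25,0.65],[-0.078,-0.61,0.4,0,0,-0.25,0.65],[-0.078,-0.61,0.4,0,0,-0.25,0.65],[-0.078,-0.61,0.4,0,0,-0.25,0.65],[-0.078,-0.61,0.4,0,0,-0.25,0.65],[-0.078,-0.61,0.4,0,0,-0.25,0.65],[-0.078,-0.61,0.4,0,0,-0.25,0.65],[-0.078,-0.61,0.4,0,0,-0.25,0.65],[-0.078,-0.61,0.4,0,0,-0.25,0.65]]'
python3 - <<'E'
from h import *
rows((.4353,.1752,.062)); c=vision.grab_frame("top");print(tubs(c)[:1])
E
```

```text
time_s: 17.1
ee_pos: [0.4366, 0.172, 0.1607]
orientation: [[-0.96, 0.279, 0.0], [0.279, 0.96, -0.001], [-0.0, -0.0, -1.0]]
contact_force: [-0.9, 0.2, -0.4]
opening: 0.0554
grip_force: 0.0
shift [0.0109 0.0138 0.4933]
[((193.3, 159.2), (23, 23), array([0.5923, 0.2291, 0.05  ]))]
```

```bash
python3 -m creep '[[0.011,0.014,0.25,0,0,0,0.65],[0.011,0.014,0.49,0,0,0,0.65],[0.011,0.014,0.49,0,0,0,0.65],[0.011,0.014,0.49,0,0,0,0],[0.011,0.014,0.49,0,0,0,0],[0.011,0.014,0.49,0,0,0,0],[0.011,0.014,0.49,0,0,0,0]]' 20
python3 -m creep '[[0,0,0,0,0,0,0.6],[0,0,0,0,0,0,0.6],[0,0,0,0,0,0.25,0.6],[0,0,0,0,0,0.25,0.6],[0,0,0,0,0,0.25,0.6],[0,0,0,0,0,0.25,0.6],[0,0,0,0,0,0.25,0.6],[0,0,0,0,0,0.25,0.6],[0,0,0,0,0,0.25,0.6],[0,0,0,0,0,0.25,0.6],[0,0,0,0,0,0.25,0.6],[0,0,0,0,0,0.25,0.6]]'
python3 -m creep '[[0,0,0.02,0,0,0,0.6],[0,0,0.02,0,0,0,0],[0,0,0.02,0,0,0,0],[0,0,0.02,0,0,0,0],[0,0,0.02,0,0,0,0],[0,0,-0.3,0,0,0,0],[0,0,-0.6,0,0,0,0],[0,0,-0.6,0,0,0,0]]' 60
```

```text
time_s: 18.02
ee_pos: [0.4371, 0.1788, 0.0661]
orientation: [[-0.961, 0.276, 0.007], [0.276, 0.961, 0.004], [-0.006, 0.006, -1.0]]
contact_force: [0.5, 1.0, 18.8]
opening: 0.0168
grip_force: 20.5
time_s: 19.52
ee_pos: [0.4345, 0.1777, 0.0633]
orientation: [[0.274, 0.962, 0.001], [0.962, -0.274, 0.001], [0.001, 0.0, -1.0]]
contact_force: [-0.9, 0.5, -0.3]
opening: 0.0514
grip_force: 0.0
time_s: 20.52
ee_pos: [0.436, 0.1781, 0.186]
orientation: [[0.274, 0.962, 0.005], [0.962, -0.274, 0.004], [0.005, 0.004, -1.0]]
contact_force: [0.1, 0.3, -2.5]
opening: 0.0309
grip_force: 59.7
```

```bash
python3 - <<'E'
from h import *
c=vision.grab_frame("side");d=vision.grab_frame("top");o=state()
u=px(c,o["ee_pos"]).astype(int);v=px(d,o["ee_pos"]).astype(int);print(u,v)
f=lambda im,p:cv2.resize(im[p[1]-50:p[1]+70,p[0]-50:p[0]+50],(400,480),interpolation=cv2.INTER_CUBIC)
cv2.imwrite("pics/s4.png",np.hstack([f(c["image"],u),f(d["image"],v)])[:,:,::-1])
E
```

```text
20.625 [0.4339 0.1778 0.1828] F [ 0.  -0.2 -2.1] op 0.03132617304831016 g 59.64409072883427
[[0.274, 0.962, 0.0], [0.962, -0.274, 0.001], [0.001, 0.0, -1.0]] [-57.3  22.1  38.2 127.2 -22.6  37.3 -18.7]
[221 194] [201 203]
```

View pics/s4.png

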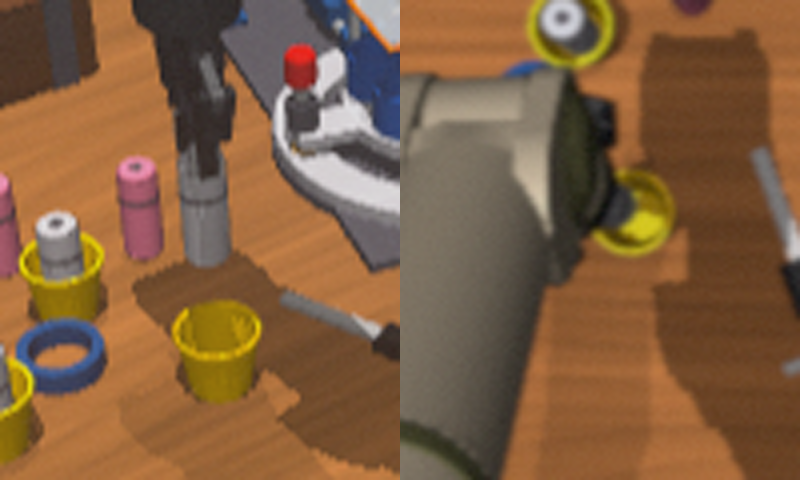

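```bash
python3 -m creep '[[-0.3,0.1,-0.05,0,0,0,0],[-0.6,0.2,-0.05,0,0,0,0],[-0.8,0.24,-0.05,0,0,0,0],[-0.8,0.24,-0.05,0,0,0,0],[-0.8,0.24,-0.05,0,0,0,0],[-0.8,0.24,-0.05,0,0,0,0]]'
python3 -m creep '[[-0.3,0.1,0,0,0,0,0],[-0.6,0.2,0,0,0,0,0],[-0.8,0.24,0,0,0,0,0],[-0.8,0.24,0,0,0,0,0],[-0.8,0.24,0,0,0,0,0],[-0.8,0.24,0,0,0,0,0]]'
python3 - <<'E'
from h import *
o=state(); rows((.5352,-.1804,.175))
E
```

```text
time_s: 21.38
ee_pos: [0.4362, 0.0112, 0.1921]
orientation: [[0.274, 0.962, -0.001], [0.962, -0.274, -0.0], [-0.001, -0.001, -1.0]]
contact_force: [-0.3, -0.2, -1.6]
opening: 0.0315
grip_force: 59.7
time_s: 22.12
ee_pos: [0.4388, -0.1551, 0.1925]
orientation: [[0.273, 0.962, -0.001], [0.962, -0.273, 0.0], [0.0, -0.001, -1.0]]
contact_force: [1.0, 0.6, -2.4]
opening: 0.0315
grip_force: 59.7
22.125 [ 0.4388 -0.1551  0.1925] F [ 1.   0.6 -2.4] op 0.031543376951817664 g 59.71176389604807
[[0.273, 0.962, -0.001], [0.962, -0.273, 0.0], [0.0, -0.001, -1.0]] [-15.8  20.8  38.  126.9 -20.6  38.4  21. ]
shift [0.0095 0.4982 0.0874]
```

```bash
python3 -m creep '[[0.01,0.2,0,0,0,-0.001,0],[0.01,0.4,0.05,0,0,-0.001,0],[0.01,0.498,0.1,0,0,-0.001,0],[0.01,0.498,0.1,0,0,-0.001,0],[0.01,0.498,0.1,0,0,-0.001,0]]'
python3 - <<'E'
from h import *
o=state(); rows((.5352,-.1804,.172))
c=vision.grab_frame("side");d=vision.grab_frame("top")
u=px(c,(.535,-.18,.11)).astype(int);v=px(d,(.535,-.18,.11)).astype(int);print(u,v)
f=lambda im,p:cv2.resize(im[p[1]-40:p[1]+40,p[0]-33:p[0]+33],(396,480),interpolation=cv2.INTER_CUBIC)
a=f(c["image"],u).copy()
print("sc",px(c,(.5352,-.1804,.095)),px(c,(.5352,-.1804,.06)),"tcp",px(c,o["ee_pos"]),px(c,np.array(o["ee_pos"])-[0,0,.058]))
cv2.imwrite("pics/s5.png",np.hstack([a,f(d["image"],v)])[:,:,::-1])
E
```

```text
time_s: 22.75
ee_pos: [0.5334, -0.1816, 0.1726]
orientation: [[0.269, 0.963, -0.002], [0.963, -0.269, 0.001], [0.0, -0.002, -1.0]]
contact_force: [0.0, 0.3, -1.4]
opening: 0.0315
grip_force: 59.9
22.75 [ 0.5334 -0.1816  0.1726] F [ 0.   0.3 -1.4] op 0.031502573198251185 g 59.93483388796449
[[0.269, 0.963, -0.002], [0.963, -0.269, 0.001], [0.0, -0.002, -1.0]] [-10.8  29.1  34.9 116.2 -24.5  42.   23.7]
shift [0.0083 0.0068 0.003 ]
[289 162] [317 173]
sc [289.88673673 166.03070594] [289.57354938 173.99350587] tcp [291.19801161 147.66271344] [290.63789497 161.56331089]
```

View pics/s5.png

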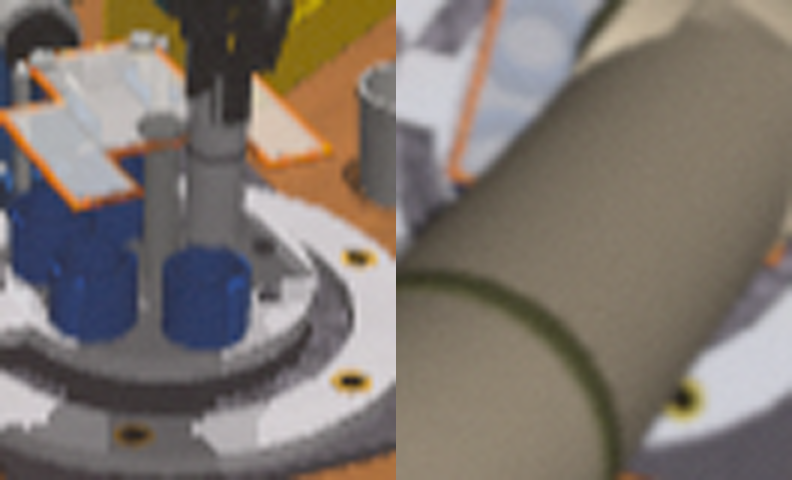

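Side crop: the foot's midline at x≈216 lies right of the sleeve's midline at x≈205. The foot therefore sits a few mm off towards tool −x; I correct and measure sub-pixel.

```bash
python3 -m creep '[[0.028,0.008,0,0,0,0,0],[0.028,0.008,0,0,0,0,0],[0.028,0.008,0,0,0,0,0]]'
cat >> h.py <<'E'
def prof(c,rows_,u0,u1):
    print(u0,*[ "%d,%d,%d"%tuple(p) for p in c["image"][rows_[0]:rows_[1],u0:u1].mean(0)])
E
python3 - <<'E'
from h import *
o=state(); rows((.5352,-.1804,.172))
c=vision.grab_frame("side")
prof(c,(152,158),280,304);prof(c,(168,174),278,304)
save(c,"s6.png",(265,130,315,190),10)
E
```

```text
time_s: 23.22
ee_pos: [0.5379, -0.1771, 0.1729]
orientation: [[0.269, 0.963, 0.0], [0.963, -0.269, 0.0], [0.0, 0.0, -1.0]]
contact_force: [-0.2, 1.3, -2.4]
opening: 0.0309
grip_force: 59.9
23.225 [ 0.5379 -0.1771  0.1729] F [-0.2  1.3 -2.4] op 0.030942795456365416 g 59.93324224837124
[[0.269, 0.963, 0.0], [0.963, -0.269, 0.0], [0.0, 0.0, -1.0]] [-11.3  29.2  34.9 115.9 -24.6  42.1  23.1]
shift [-0.0194 -0.0084  0.0047]
280 87,85,84 96,93,92 100,97,96 100,97,96 95,92,91 89,85,86 98,95,96 104,100,101 107,104,104 109,105,107 110,106,107 109,106,106 108,104,105 102,98,98 103,99,100 176,172,174 177,173,175 177,172,176 183,178,181 178,173,177 183,175,176 184,167,161 197,172,156 194,164,145
278 46,54,81 106,102,103 99,96,97 101,98,99 100,98,98 46,52,77 47,55,86 47,56,90 46,58,92 46,57,94 48,59,96 49,59,96 46,59,98 48,61,99 48,60,96 49,69,122 49,72,128 50,68,117 49,66,113 72,82,108 149,144,146 121,117,119 115,110,112 122,117,120 135,130,133 178,174,176
```

View pics/s6.png

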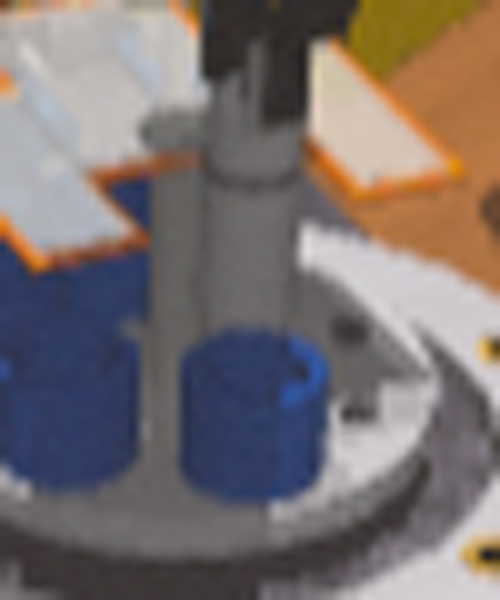

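```bash
python3 -m creep '[[-0.0105,-0.0065,0,0,0,0,0],[-0.0105,-0.0065,0,0,0,0,0],[-0.0105,-0.0065,0,0,0,0,0]]'
python3 -m creep '[[0,0,0.05,0,0,0,0],[0,0,0.1,0,0,0,0],[0,0,0.12,0,0,0,0],[0,0,0.12,0,0,0,0]]'
python3 -c "
from h import *
o=state();print(o['ft_torque']);rows((.5352,-.1804,.172))"
```

```text
time_s: 23.65
ee_pos: [0.536, -0.179, 0.1728]
orientation: [[0.269, 0.963, 0.0], [0.963, -0.269, -0.0], [0.0, 0.0, -1.0]]
contact_force: [-0.0, -0.5, -2.4]
opening: 0.0313
grip_force: 59.9
time_s: 24.15
ee_pos: [0.5358, -0.179, 0.1483]
orientation: [[0.269, 0.963, -0.001], [0.963, -0.269, 0.0], [-0.0, -0.001, -1.0]]
contact_force: [-0.5, -0.2, -1.7]
opening: 0.0315
grip_force: 59.9
24.15 [ 0.5358 -0.179   0.1483] F [-0.5 -0.2 -1.7] op 0.031470843581466984 g 59.93284469470382
[[0.269, 0.963, -0.001], [0.963, -0.269, 0.0], [-0.0, -0.001, -1.0]] [ -9.7  30.9  33.1 117.3 -26.4  39.2  24.9]
[-0.03807683 -0.01899925 -0.02876339]
shift [-0.0078 -0.0012 -0.1187]
```

```bash
python3 -m creep '[[0,0,0.025,0,0,0,0],[0,0,0.05,0,0,0,0],[0,0,0.05,0,0,0,0]]'
python3 -c "
from h import *
o=state();print(o['ft_torque'])"
```

```text
time_s: 24.52
ee_pos: [0.5358, -0.1788, 0.1383]
orientation: [[0.269, 0.963, -0.001], [0.963, -0.269, 0.0], [-0.0, -0.001, -1.0]]
contact_force: [-0.7, -0.6, -2.9]
opening: 0.0314
grip_force: 59.9
24.525 [ 0.5358 -0.1788  0.1383] F [-0.7 -0.6 -2.9] op 0.031448964773870665 g 59.90026764571667
[[0.269, 0.963, -0.001], [0.963, -0.269, 0.0], [-0.0, -0.001, -1.0]] [ -9.2  31.6  32.4 117.7 -27.1  38.   25.6]
[0.07335853 0.30765568 0.04051193]
```

```bash
python3 -m creep '[[0,0,0.05,0,0,0,0],[0,0,0.1,0,0,0,0],[0,0,0.12,0,0,0,0],[0,0,0.12,0,0,0,0]]'
python3 -c "
from h import *
o=state();print(o['ft_torque'])"
```

```text
time_s: 25.02
ee_pos: [0.5359, -0.1789, 0.1143]
orientation: [[0.269, 0.963, -0.001], [0.963, -0.269, 0.0], [-0.0, -0.001, -1.0]]
contact_force: [-1.2, -0.1, -3.0]
opening: 0.0312
grip_force: 59.9
25.025 [ 0.5359 -0.1789  0.1143] F [-1.2 -0.1 -3. ] op 0.03121673737218 g 59.850197061896324
[[0.269, 0.963, -0.001], [0.963, -0.269, 0.0], [-0.0, -0.001, -1.0]] [ -7.7  33.5  30.4 118.7 -29.   35.2  27.1]
[ 0.0783399   0.42028861 -0.01503365]
```

Sliding in cleanly; last bit down to the floor.

```bash
python3 -m creep '[[0,0,0.01,0,0,0,0],[0,0,0.02,0,0,0,0],[0,0,0.03,0,0,0,0],[0,0,0.03,0,0,0,0]]'
python3 -c "
from h import *
o=state();print(o['ft_torque'])"
```

```text
time_s: 25.52
ee_pos: [0.536, -0.1789, 0.1087]
orientation: [[0.269, 0.963, -0.0], [0.963, -0.269, 0.0], [-0.0, -0.0, -1.0]]
contact_force: [-2.1, 0.9, -3.1]
opening: 0.0315
grip_force: 59.8
25.525 [ 0.536  -0.1789  0.1087] F [-2.1  0.9 -3.1] op 0.03149290859437466 g 59.84234313480556
[[0.269, 0.963, -0.0], [0.963, -0.269, 0.0], [-0.0, -0.0, -1.0]] [ -7.4  33.9  29.9 118.9 -29.4  34.5  27.5]
[0.10955556 0.55420112 0.01443615]
```

```bash
python3 -m creep '[[0,0,0.01,0,0,0,0],[0,0,0.02,0,0,0,0],[0,0,0.02,0,0,0,0]]'

```

```text
time_s: 25.9
ee_pos: [0.5363, -0.179, 0.1052]
orientation: [[0.269, 0.963, 0.001], [0.963, -0.269, 0.0], [0.0, 0.001, -1.0]]
contact_force: [-2.7, 1.6, 4.9]
opening: 0.0314
grip_force: 60.9
```

```bash
python3 -m creep '[[0,0,0,0,0,0,0.55],[0,0,0,0,0,0,0.55],[0,0,0,0,0,0,0.55],[0,0,-0.3,0,0,0,0.55],[0,0,-0.6,0,0,0,0.55],[0,-0.3,-0.7,0,0,0,0.55],[0.3,-0.6,-0.75,0,0,0,0.55],[0.6,-0.6,-0.75,0,0,0,0.55],[0.9,-0.6,-0.75,0,0,0,0.55],[0.9,-0.6,-0.75,0,0,0,0.55],[0.9,-0.6,-0.75,0,0,0,0.55]]'
python3 - <<'E'
from h import *
o=state()
c=vision.grab_frame("top");s=vision.grab_frame("side")
print(px(c,(.5352,-.1804,.14)),blob(c,(0,0,150),(180,60,255),px(c,(.5352,-.1804,.14)),6,.14))
u=px(c,(.56,-.15,.11)).astype(int);v=px(s,(.56,-.15,.11)).astype(int)
f=lambda im,p:cv2.resize(im[p[1]-40:p[1]+40,p[0]-33:p[0]+33],(396,480),interpolation=cv2.INTER_CUBIC)
cv2.imwrite("pics/s7.png",np.hstack([f(s["image"],v),f(c["image"],u)])[:,:,::-1])
for t in tubs(c):print(t)
for uv in((193,157),(155,190)): print("foottop",blob(c,(0,0,140),(180,60,255),uv,9,.094))
E
```

```text
time_s: 27.28
ee_pos: [0.4691, 0.0271, 0.2547]
orientation: [[0.267, 0.964, 0.0], [0.964, -0.267, -0.0], [-0.0, 0.0, -1.0]]
contact_force: [0.4, -0.8, -0.1]
opening: 0.047
grip_force: 0.0
27.275 [0.4691 0.0271 0.2547] F [ 0.4 -0.8 -0.1] op 0.04699388956001937 g 0.0
[[0.267, 0.964, 0.0], [0.964, -0.267, -0.0], [-0.0, 0.0, -1.0]] [-42.7  15.6  41.5 122.2 -14.   46.9  -8.1]
[318.40418096 172.00943372] (82, array([318.6, 171.5]), array([ 0.5367, -0.1811,  0.14  ]))
((156.7, 191.0), (23, 21), array([0.4843, 0.3507, 0.05  ]))
((193.3, 159.1), (23, 23), array([0.5924, 0.2291, 0.05  ]))
((134.5, 161.1), (21, 27), array([0.586 , 0.4289, 0.05  ]))
foottop (82, array([191. , 156.9]), array([0.5919, 0.2286, 0.094 ]))
foottop (81, array([153. , 189.8]), array([0.4839, 0.3506, 0.094 ]))
```

View pics/s7.png

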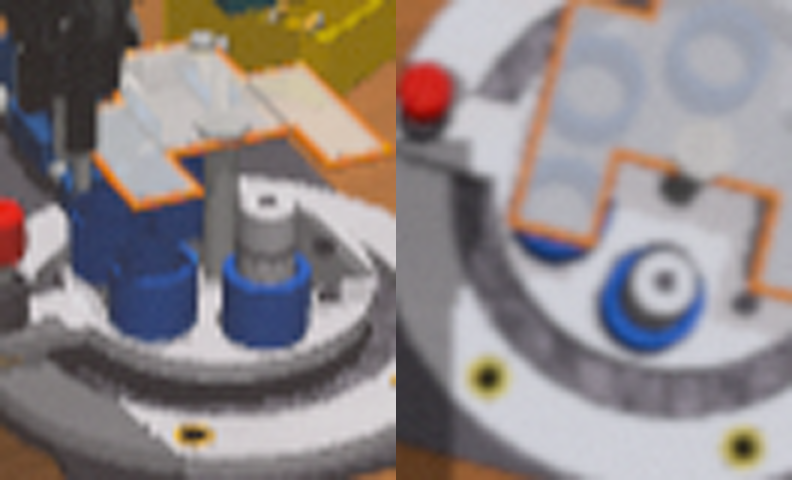

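The first foot stands fully down in the window sleeve; its top is at the predicted pixel (318,172). Next I index to hole 1.

```bash
python3 -m creep '[[-0.17,0.4,0,0,0,0,0.55],[-0.17,0.8,0,0,0,0,0.55],[-0.17,0.94,0.2,0,0,0,0.55],[-0.17,0.94,0.25,0,0,0,0.55],[-0.17,0.94,0.25,0,0,0,0.55],[-0.17,0.94,0.25,0,0,0,0.55]]'
python3 - <<'E'
from h import *
o=state(); rows((.6420,-.0560,.091))
E
```

```text
time_s: 28.12
ee_pos: [0.6398, -0.0573, 0.2055]
orientation: [[0.27, 0.963, -0.0], [0.963, -0.27, 0.0], [0.0, -0.0, -1.0]]
contact_force: [0.1, 0.6, 0.8]
opening: 0.0472
grip_force: 0.0
28.125 [ 0.6398 -0.0573  0.2055] F [0.1 0.6 0.8] op 0.04717117586223955 g 0.0
[[0.27, 0.963, -0.0], [0.963, -0.27, 0.0], [0.0, -0.0, -1.0]] [-23.3  32.4  36.4 104.4 -24.1  51.1   8.6]
shift [0.0093 0.0092 0.5726]
```

```bash
python3 -m creep '[[0.008,0.006,0.2,0,0,0,0.55],[0.008,0.006,0.4,0,0,0,0.55],[0.008,0.006,0.52,0,0,0,0.55],[0.008,0.006,0.57,0,0,0,0.55],[0.008,0.006,0.57,0,0,0,0.55],[0.008,0.006,0.57,0,0,0,0],[0.008,0.006,0.57,0,0,0,0],[0.008,0.006,0.57,0,0,0,0],[0.008,0.006,0.57,0,0,0,0]]' 50
python3 -m creep '[[0,0,-0.03,0,0,0,0],[0,0,-0.06,0,0,0,0],[0,0,-0.075,0,0,0,0],[0,0,-0.075,0,0,0,0]]'
python3 - <<'E'
from h import *
o=state();p=np.array(o["ee_pos"])
J=np.array([.60266,-.19883]);a1=np.radians(90-15.3)
d=p[:2]-J;a0=np.arctan2(d[1],d[0]);print(np.hypot(*d),"q",a0-a1);R=np.array(o["orientation"])
for k in range(1,11):
    b=np.pi/3*k/10;c,s=np.cos(b),np.sin(b); print(np.round(np.r_[(R.T@np.r_[np.array([[c,-s],[s,c]])@d-d,0])[:2]/.2,-b/2/np.pi],3).tolist())
E
```

```text
time_s: 29.25
ee_pos: [0.6427, -0.0553, 0.0927]
orientation: [[0.269, 0.963, 0.002], [0.963, -0.269, 0.001], [0.001, 0.001, -1.0]]
contact_force: [-2.5, 1.9, 7.6]
opening: 0.0286
grip_force: 48.7
time_s: 29.75
ee_pos: [0.6423, -0.0553, 0.1057]
orientation: [[0.269, 0.963, -0.0], [0.963, -0.269, 0.0], [-0.0, -0.0, -1.0]]
contact_force: [1.2, 0.2, -9.4]
opening: 0.0285
grip_force: 50.1
29.75 [ 0.6423 -0.0553  0.1057] F [ 1.2  0.2 -9.4] op 0.028461402326764033 g 50.09451448917389
[[0.269, 0.963, -0.0], [0.963, -0.269, 0.0], [-0.0, -0.0, -1.0]] [-19.7  38.9  31.1 108.6 -29.8  40.7  13.2]
0.14894200109600678 q -0.002294332875467653
[-0.004, -0.078, -0.017]
[-0.017, -0.155, -0.033]
[-0.037, -0.23, -0.05]
[-0.065, -0.303, -0.067]
[-0.101, -0.372, -0.083]
[-0.144, -0.437, -0.1]
[-0.193, -0.498, -0.117]
[-0.248, -0.553, -0.133]
[-0.309, -0.602, -0.15]
[-0.374, -0.644, -0.167]
```

```bash
python3 -m creep '[[-0.004,-0.078,-0.01,0,0,-0.017,0],[-0.017,-0.155,-0.01,0,0,-0.033,0],[-0.037,-0.23,-0.01,0,0,-0.05,0],[-0.065,-0.303,-0.01,0,0,-0.067,0],[-0.101,-0.372,-0.01,0,0,-0.083,0],[-0.144,-0.437,-0.01,0,0,-0.1,0],[-0.193,-0.498,-0.01,0,0,-0.117,0],[-0.248,-0.553,-0.01,0,0,-0.133,0],[-0.309,-0.602,-0.01,0,0,-0.15,0],[-0.374,-0.644,-0.01,0,0,-0.167,0],[-0.374,-0.644,-0.01,0,0,-0.167,0],[-0.374,-0.644,-0.01,0,0,-0.167,0]]'
python3 - <<'E'
from h import *
o=state();p=np.array(o["ee_pos"]);J=np.array([.60266,-.19883]);a1=np.radians(90-15.3)
d=p[:2]-J;a0=np.arctan2(d[1],d[0]);print(np.hypot(*d),"q",a0-a1)
E
```

```text
time_s: 31.25
ee_pos: [0.4978, -0.0922, 0.1076]
orientation: [[-0.699, 0.715, -0.002], [0.715, 0.699, 0.001], [0.002, -0.001, -1.0]]
contact_force: [-4.0, 1.6, -11.0]
opening: 0.0283
grip_force: 50.4
31.25 [ 0.4978 -0.0922  0.1076] F [ -4.    1.6 -11. ] op 0.0283332779656925 g 50.376105308532715
[[-0.699, 0.715, -0.002], [0.715, 0.699, 0.001], [0.002, -0.001, -1.0]] [ -4.6  28.3  12.2 125.6 -12.7  27.3  61.9]
0.149547788558849 q 1.0442437617406388
```

```bash
python3 -m creep '[[0,0,0.03,0,0,0,0],[0,0,0.06,0,0,0,0],[0,0,0.08,0,0,0,0],[0,0,0.08,0,0,0,0]]'
python3 -m creep '[[0,0,0,0,0,0,0.55],[0,0,0,0,0,0,0.55],[0,0,0,0,0,0,0.55],[0,0,-0.3,0,0,0,0.55],[0,0,-0.6,0,0,0,0.6],[0.2,0.2,-0.8,0,0,0,0.6],[0.5,0.4,-0.8,0,0,0,0.6],[0.7,0.7,-0.8,0,0,0,0.6],[0.7,0.9,-0.8,0,0,0,0.6],[0.7,0.9,-0.8,0,0,0,0.6],[0.7,0.9,-0.8,0,0,0,0.6]]'
cat >> h.py <<'E'
def knob(g=(.4988,-.0935,.114),rad=12):
    F={n:vision.grab_frame(n) for n in("top","side")}
    K={n:blob(c,(0,140,90),(8,255,255),px(c,g),rad,g[2]) for n,c in F.items()};print(K)
    s=least_squares(lambda X:np.r_[px(F["top"],X)-K["top"][1],px(F["side"],X)-K["side"][1]],g)
    d=s.x[:2]-[.60266,-.19883];print("knob",s.x,s.fun,np.hypot(*d),"q",(np.degrees(np.arctan2(d[1],d[0]))-74.7)%360)
    return F
E
python3 - <<'E'
from h import *
o=state();F=knob();c=F["top"]
for t in tubs(c):print(t)
for uv in((193,157),(155,190)): print("foottop",blob(c,(0,0,140),(180,60,255),uv,9,.094))
rows((.592,.2288,.16))
E
```

```text
time_s: 31.75
ee_pos: [0.4981, -0.0921, 0.0925]
orientation: [[-0.701, 0.714, -0.0], [0.714, 0.701, 0.001], [0.001, 0.0, -1.0]]
contact_force: [-8.4, 4.3, 13.8]
opening: 0.0285
grip_force: 52.8
time_s: 33.12
ee_pos: [0.5284, 0.1327, 0.2515]
orientation: [[-0.701, 0.713, -0.0], [0.713, 0.701, -0.001], [-0.0, -0.001, -1.0]]
contact_force: [-0.3, -0.6, 0.2]
opening: 0.0511
grip_force: 0.0
33.125 [0.5284 0.1327 0.2515] F [-0.3 -0.6  0.2] op 0.051079406665353204 g 0.0
[[-0.701, 0.713, -0.0], [0.713, 0.701, -0.001], [-0.0, -0.001, -1.0]] [-31.2  19.1  14.8 112.9  -6.3  48.9  31.5]
{'top': (58, array([289.9, 184.2]), array([ 0.5   , -0.0929,  0.114 ])), 'side': (81, array([277.9, 173.8]), array([ 0.4991, -0.0935,  0.114 ]))}
knob [ 0.49967187 -0.09318199  0.1136755 ] [ 0.10655808  0.09363837 -0.15603563 -0.01003705] 0.14754001789364107 q 59.569579706202276
((134.5, 161.1), (21, 27), array([0.586 , 0.4289, 0.05  ]))
foottop (106, array([188.6, 157.3]), array([0.5907, 0.2363, 0.094 ]))
foottop (84, array([153. , 189.8]), array([0.4839, 0.3506, 0.094 ]))
shift [0.1238 0.5679 0.4584]
```

```bash
python3 -m creep '[[0.124,0.3,0.1,0,0,-0.03,0.65],[0.124,0.568,0.3,0,0,-0.06,0.65],[0.124,0.568,0.5,0,0,-0.084,0.65],[0.124,0.568,0.6,0,0,-0.084,0.65],[0.124,0.568,0.6,0,0,-0.084,0.65],[0.124,0.568,0.6,0,0,-0.084,0.65],[0.124,0.568,0.6,0,0,-0.084,0.65]]'
python3 - <<'E'
from h import *
o=state();rows((.592,.2288,.066));s=vision.grab_frame("side")
print("foottop",px(s,(.592,.2288,.094)),blob(s,(0,0,140),(180,60,255),px(s,(.592,.2288,.094)),7,.094),spots(s,"foot0",.004,6),spots(s,"tub0",0,6))
E
```

```text
time_s: 34.1
ee_pos: [0.5929, 0.2304, 0.1334]
orientation: [[-0.965, 0.264, 0.002], [0.264, 0.965, 0.001], [-0.002, 0.001, -1.0]]
contact_force: [-0.3, 0.1, 0.9]
opening: 0.0557
grip_force: 0.0
34.1 [0.5929 0.2304 0.1334] F [-0.3  0.1  0.9] op 0.05569330608424876 g 0.0
[[-0.965, 0.264, 0.002], [0.264, 0.965, 0.001], [-0.002, 0.001, -1.0]] [-29.5  32.8   4.7 107.7  -4.   39.5  52.3]
shift [ 0.0027 -0.0094  0.3368]
foottop [184.0475021  199.51120225] (44, array([184.6, 200.2]), array([0.5874, 0.2293, 0.094 ])) [(0.81, array([172.5, 206.9]), array([0.6928, 0.233 , 0.004 ])), (0.67, array([301. , 165.5]), array([ 0.6199, -0.3174,  0.004 ])), (0.61, array([187.7, 220.8]), array([0.5902, 0.2277, 0.004 ])), (0.56, array([168.4, 252.2]), array([0.4913, 0.3498, 0.004 ])), (0.52, array([207.7, 204.4]), array([0.628 , 0.1254, 0.004 ]))] [(0.67, array([172.5, 254. ]), array([0.4804, 0.3419, 0.    ]))]
```

Foot A is in place.

```bash
python3 -m creep '[[0.003,-0.009,0.15,0,0,0,0.65],[0.003,-0.009,0.32,0,0,0,0.65],[0.003,-0.009,0.32,0,0,0,0.65],[0.003,-0.009,0.32,0,0,0,0.65],[0.003,-0.009,0.32,0,0,0,0.3],[0.003,-0.009,0.32,0,0,0,0.3],[0.003,-0.009,0.32,0,0,0,0.3],[0.003,-0.009,0.32,0,0,0,0.3]]' 20
python3 -m creep '[[0,0,0,0,0,0,0.6],[0,0,0,0,0,0,0.6],[0,0,0,0,0,0.25,0.6],[0,0,0,0,0,0.25,0.6],[0,0,0,0,0,0.25,0.6],[0,0,0,0,0,0.25,0.6],[0,0,0,0,0,0.25,0.6],[0,0,0,0,0,0.25,0.6],[0,0,0,0,0,0.25,0.6],[0,0,0,0,0,0.25,0.6],[0,0,0,0,0,0.25,0.6],[0,0,0,0,0,0.25,0.6]]'
python3 -c "
from h import *
state()"
```

```text
time_s: 35.25
ee_pos: [0.5912, 0.229, 0.068]
orientation: [[-0.965, 0.263, 0.0], [0.263, 0.965, 0.0], [-0.0, 0.0, -1.0]]
contact_force: [0.3, 0.1, -0.7]
opening: 0.0259
grip_force: 0.0
time_s: 36.75
ee_pos: [0.591, 0.2292, 0.0676]
orientation: [[0.262, 0.965, -0.0], [0.965, -0.262, -0.0], [-0.0, -0.0, -1.0]]
contact_force: [0.4, 0.2, -0.6]
opening: 0.051
grip_force: 0.0
36.75 [0.591  0.2292 0.0676] F [ 0.4  0.2 -0.6] op 0.05103800542854374 g 0.0
[[0.262, 0.965, -0.0], [0.965, -0.262, -0.0], [-0.0, -0.0, -1.0]] [-44.8  41.   29.1 111.3 -32.8  36.1  -9.7]
```

```bash
python3 - <<'E'
from h import *
c=vision.grab_frame("side")
u=px(c,(.591,.229,.06)).astype(int);print(u)
p=u;cv2.imwrite("pics/s8.png",cv2.resize(c["image"][p[1]-40:p[1]+40,p[0]-40:p[0]+40],(560,560),interpolation=cv2.INTER_CUBIC)[:,:,::-1])
print(px(c,(.591,.229,.094)),px(c,(.591,.229,.058)))
E
```

```text
[185 207]
[184.13914725 199.67628835] [185.41451925 208.33168271]
```

View pics/s8.png

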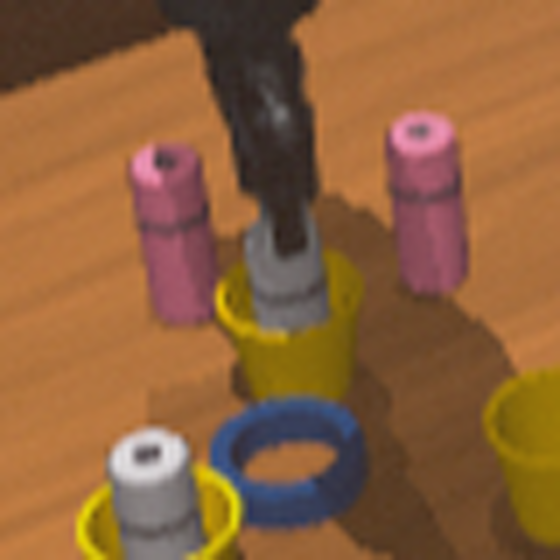

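```bash
python3 -m creep '[[0,0,0.02,0,0,0,0.6],[0,0,0.02,0,0,0,0.6],[0,0,0.02,0,0,0,0],[0,0,0.02,0,0,0,0],[0,0,0.02,0,0,0,0],[0,0,0.02,0,0,0,0]]' 60
```

```text
time_s: 37.55
ee_pos: [0.5953, 0.2299, 0.0685]
orientation: [[0.264, 0.965, 0.008], [0.965, -0.264, 0.004], [0.006, 0.007, -1.0]]
contact_force: [-2.5, 0.0, 37.0]
opening: -0.0002
grip_force: 18.3
```

```bash
python3 -m creep '[[0,0,-0.1,0,0,0,0],[0,0,-0.1,0,0,0,0.6],[0,0,-0.4,0,0,0,0.6],[0.8,0,-0.7,0,0,0,0.6],[0.8,-0.4,-0.7,0,0,0,0.6],[0.8,-0.4,-0.7,0,0,0,0.6],[0.8,-0.4,-0.7,0,0,0,0.6]]'
python3 - <<'E'
from h import *
state();c=vision.grab_frame("side");d=vision.grab_frame("top")
f=lambda c,n:cv2.resize(c["image"][n[1]-40:n[1]+40,n[0]-33:n[0]+33],(396,480),interpolation=cv2.INTER_CUBIC)
cv2.imwrite("pics/s9.png",np.hstack([f(c,(185,205)),f(d,(193,160))])[:,:,::-1])
print(tubs(d));print("foottop",blob(d,(0,0,140),(180,60,255),(191,157),10,.094))
E
```

```text
time_s: 38.42
ee_pos: [0.5531, 0.4102, 0.2033]
orientation: [[0.256, 0.967, -0.001], [0.967, -0.256, 0.002], [0.001, -0.002, -1.0]]
contact_force: [0.5, -0.9, -0.3]
opening: 0.0513
grip_force: 0.0
38.425 [0.5531 0.4102 0.2033] F [ 0.5 -0.9 -0.3] op 0.05127393215211769 g 0.0
[[0.256, 0.967, -0.001], [0.967, -0.256, 0.002], [0.001, -0.002, -1.0]] [-64.1  36.3  37.8  98.4 -26.6  54.6 -30.7]
[((208.4, 205.6), (24, 22), array([0.4353, 0.1757, 0.05  ])), ((156.4, 191.1), (22, 22), array([0.484 , 0.3517, 0.05  ])), ((193.1, 159.2), (23, 22), array([0.592 , 0.2299, 0.05  ])), ((134.5, 161.1), (21, 27), array([0.586 , 0.4289, 0.05  ]))]
foottop (80, array([190.7, 157.4]), array([0.5903, 0.2295, 0.094 ]))
```

View pics/s9.png

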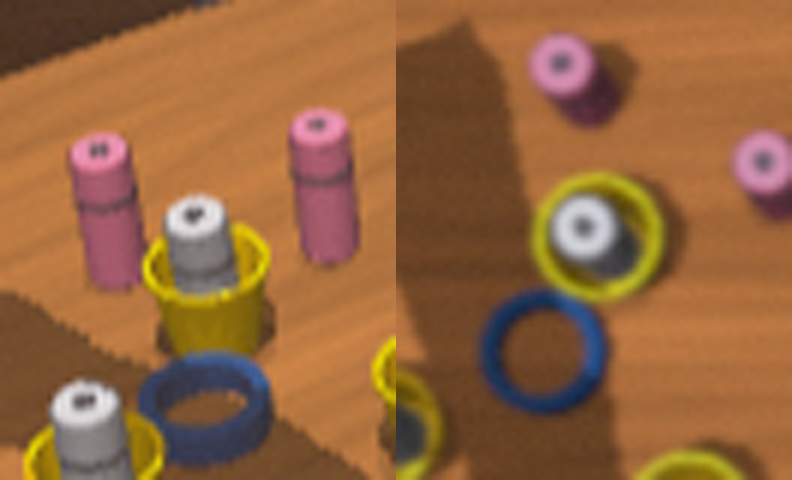

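The picture shows foot A still standing in its tub, its top at (190.7,157.4). The fingers had closed above it, so they end about 25 mm short of the nominal TCP. I will grip lower, at TCP .05.

```bash
python3 -m creep '[[-0.4,0.1,0,0,0,-0.03,0.65],[-0.8,0.2,0,0,0,-0.05,0.65],[-0.81,0.4,0.2,0,0,-0.253,0.65],[-0.81,0.4,0.35,0,0,-0.253,0.65],[-0.81,0.4,0.35,0,0,-0.253,0.65],[-0.81,0.4,0.35,0,0,-0.253,0.65],[-0.81,0.4,0.35,0,0,-0.253,0.65],[-0.81,0.4,0.35,0,0,-0.253,0.65],[-0.81,0.4,0.35,0,0,-0.253,0.65],[-0.81,0.4,0.35,0,0,-0.253,0.65],[-0.81,0.4,0.35,0,0,-0.253,0.65],[-0.81,0.4,0.35,0,0,-0.253,0.65]]'
python3 -c "
from h import *
state();rows((.5905,.2293,.05))"
```

```text
time_s: 40.02
ee_pos: [0.5906, 0.2266, 0.1336]
orientation: [[-0.969, 0.247, -0.0], [0.247, 0.969, -0.0], [0.0, -0.0, -1.0]]
contact_force: [1.0, -1.2, 0.2]
opening: 0.0556
grip_force: 0.0
40.025 [0.5906 0.2266 0.1336] F [ 1.  -1.2  0.2] op 0.05555778039991885 g 0.0
[[-0.969, 0.247, -0.0], [0.247, 0.969, -0.0], [0.0, -0.0, -1.0]] [-31.7  32.8   8.3 108.2  -7.   39.5  56.5]
shift [0.0035 0.0131 0.4179]
```

```bash
python3 -m creep '[[0.003,0.013,0.2,0,0,0,0.65],[0.003,0.013,0.36,0,0,0,0.65],[0.003,0.013,0.42,0,0,0,0.65],[0.003,0.013,0.42,0,0,0,0.65],[0.003,0.013,0.42,0,0,0,0.3],[0.003,0.013,0.42,0,0,0,0.3],[0.003,0.013,0.42,0,0,0,0.3],[0.003,0.013,0.42,0,0,0,0.3]]' 20
```

```text
time_s: 41.02
ee_pos: [0.5915, 0.2298, 0.051]
orientation: [[-0.969, 0.245, 0.002], [0.245, 0.969, 0.001], [-0.002, 0.001, -1.0]]
contact_force: [-1.0, -1.2, 7.1]
opening: 0.0347
grip_force: 20.3
```

```bash
python3 -m creep '[[0,0,0,0,0,0,0.6],[0,0,0,0,0,0,0.6],[0,0,0,0,0,0.253,0.6],[0,0,0,0,0,0.253,0.6],[0,0,0,0,0,0.253,0.6],[0,0,0,0,0,0.253,0.6],[0,0,0,0,0,0.253,0.6],[0,0,0,0,0,0.253,0.6],[0,0,0,0,0,0.253,0.6],[0,0,0,0,0,0.253,0.6],[0,0,0,0,0,0.253,0.6],[0,0,0,0,0,0.253,0.6]]'
python3 -m creep '[[0,0,0,0,0,0,0],[0,0,0,0,0,0,0],[0,0,0,0,0,0,0],[0,0,0,0,0,0,0],[0,0,-0.3,0,0,0,0],[0,0,-0.6,0,0,0,0],[0,0,-0.72,0,0,0,0],[0,0,-0.72,0,0,0,0]]' 60
python3 -c "
from h import *
state();W=np.array([.5355,-.1802]);rows(np.r_[W+.1*np.array([-.9646,.2639]),.193])"
```

```text
time_s: 42.52
ee_pos: [0.5904, 0.23, 0.0495]
orientation: [[0.262, 0.965, -0.0], [0.965, -0.262, -0.0], [-0.001, -0.0, -1.0]]
contact_force: [0.3, 0.0, -0.1]
opening: 0.0512
grip_force: 0.0
time_s: 43.52
ee_pos: [0.5914, 0.2299, 0.1951]
orientation: [[0.263, 0.965, 0.003], [0.965, -0.263, 0.001], [0.002, 0.002, -1.0]]
contact_force: [-1.1, -0.1, -3.1]
opening: 0.0332
grip_force: 60.9
43.525 [0.5914 0.2299 0.1951] F [-1.1 -0.1 -3.1] op 0.03318732830348551 g 60.90709550189786
[[0.263, 0.965, 0.003], [0.965, -0.263, 0.001], [0.002, 0.002, -1.0]] [-52.7  33.9  41.5 106.4 -28.7  50.5 -12.6]
shift [-2.0514 -0.2309  0.006 ]
```

```bash
python3 -m creep '[[-0.3,-0.05,0,0,0,0,0],[-0.6,-0.09,0,0,0,0,0],[-0.9,-0.12,0,0,0,0,0],[-1,-0.12,0,0,0,0,0],[-1,-0.12,0,0,0,0,0],[-1,-0.12,0,0,0,0,0]]'
python3 -m creep '[[-0.3,-0.05,0,0,0,0,0],[-0.6,-0.09,0,0,0,0,0],[-0.9,-0.12,0,0,0,0,0],[-1,-0.12,0,0,0,0,0],[-1,-0.12,0,0,0,0,0],[-1,-0.12,0,0,0,0,0]]'
python3 -c "
from h import *
state();rows((.5355,-.1802,.16))"
```

```text
time_s: 44.28
ee_pos: [0.5152, 0.0445, 0.1931]
orientation: [[0.262, 0.965, -0.001], [0.965, -0.262, -0.0], [-0.0, -0.001, -1.0]]
contact_force: [-0.7, -0.2, -1.3]
opening: 0.0331
grip_force: 60.9
time_s: 45.02
ee_pos: [0.4399, -0.1421, 0.1934]
orientation: [[0.261, 0.965, -0.0], [0.965, -0.261, 0.0], [0.0, -0.0, -1.0]]
contact_force: [0.3, 0.7, -1.9]
opening: 0.0335
grip_force: 60.9
45.025 [ 0.4399 -0.1421  0.1934] F [ 0.3  0.7 -1.9] op 0.03345840051403775 g 60.906735341995955
[[0.261, 0.965, -0.0], [0.965, -0.261, 0.0], [0.0, -0.0, -1.0]] [-20.5  21.4  42.5 127.3 -23.1  38.9  23.2]
shift [-0.0591  0.511   0.167 ]
```

```bash
python3 -m creep '[[-0.059,0.2,0,0,0,0,0],[-0.059,0.4,0.08,0,0,0,0],[-0.059,0.511,0.165,0,0,0,0],[-0.059,0.511,0.165,0,0,0,0],[-0.059,0.511,0.165,0,0,0,0],[-0.059,0.511,0.165,0,0,0,0],[-0.059,0.511,0.165,0,0,0,0]]'
python3 - <<'E'
from h import *
o=state();rows((.5355,-.1802,.16));c=vision.grab_frame("side")
prof(c,(150,156),280,304);prof(c,(168,174),278,304)
E
```

```text
time_s: 45.9
ee_pos: [0.5344, -0.1814, 0.1614]
orientation: [[0.263, 0.965, 0.001], [0.965, -0.263, 0.0], [0.001, 0.001, -1.0]]
contact_force: [0.8, -0.5, -2.0]
opening: 0.0331
grip_force: 61.0
45.9 [ 0.5344 -0.1814  0.1614] F [ 0.8 -0.5 -2. ] op 0.03305039598854873 g 60.98423542105593
[[0.263, 0.965, 0.001], [0.965, -0.263, 0.0], [0.001, 0.001, -1.0]] [-12.5  30.8  37.8 116.9 -28.4  41.4  28. ]
shift [0.0074 0.0037 0.0069]
280 86,83,82 96,93,92 100,97,96 99,97,95 95,93,91 104,101,102 144,140,143 91,88,89 100,96,98 105,102,103 106,104,105 108,105,106 108,105,106 107,104,105 105,101,103 100,96,98 86,83,83 96,92,93 103,100,100 109,105,107 117,109,109 114,108,108 112,106,106 108,104,105
278 115,42,42 118,46,43 115,47,45 112,50,47 100,60,59 45,51,77 46,54,86 46,56,89 47,58,94 47,58,94 44,57,95 46,58,95 46,59,98 47,61,104 48,68,120 47,67,118 47,66,114 47,61,104 47,64,109 67,75,103 85,96,128 85,96,132 85,96,133 86,98,134 87,98,134 90,101,134
```

```bash
python3 -m creep '[[0.016,0.004,0,0,0,0,0],[0.016,0.004,0,0,0,0,0],[0.016,0.004,0,0,0,0,0]]'
python3 -m creep '[[0,0,0.05,0,0,0,0],[0,0,0.1,0,0,0,0],[0,0,0.12,0,0,0,0],[0,0,0.12,0,0,0,0]]'
python3 -c "
from h import *
o=state();print(o['ft_torque']);rows((.5355,-.1802,.16))"
```

```text
time_s: 46.32
ee_pos: [0.5362, -0.1789, 0.1608]
orientation: [[0.263, 0.965, 0.0], [0.965, -0.263, -0.0], [-0.0, 0.0, -1.0]]
contact_force: [0.3, 0.2, -2.0]
opening: 0.0329
grip_force: 61.0
time_s: 46.82
ee_pos: [0.5358, -0.1789, 0.1362]
orientation: [[0.263, 0.965, -0.001], [0.965, -0.263, 0.0], [-0.0, -0.001, -1.0]]
contact_force: [-0.3, -0.1, -2.7]
opening: 0.0335
grip_force: 61.0
46.825 [ 0.5358 -0.1789  0.1362] F [-0.3 -0.1 -2.7] op 0.033456687632227214 g 60.95056425081566
[[0.263, 0.965, -0.001], [0.965, -0.263, 0.0], [-0.0, -0.001, -1.0]] [-11.3  32.7  35.9 117.9 -30.4  38.7  29.4]
[0.0722776  0.16312506 0.00923575]
shift [-0.0065 -0.     -0.1188]
```

Bottom at about .090, inside the mouth without contact force. Continuing down.

```bash
python3 -m creep '[[0,0,0.025,0,0,0,0],[0,0,0.05,0,0,0,0],[0,0,0.05,0,0,0,0]]'
python3 -m creep '[[0,0,0.05,0,0,0,0],[0,0,0.1,0,0,0,0],[0,0,0.13,0,0,0,0],[0,0,0.13,0,0,0,0]]'
python3 -m creep '[[0,0,0.01,0,0,0,0],[0,0,0.02,0,0,0,0],[0,0,0.02,0,0,0,0]]'
```

```text
time_s: 47.2
ee_pos: [0.5359, -0.1788, 0.1264]
orientation: [[0.263, 0.965, -0.001], [0.965, -0.263, 0.0], [-0.0, -0.001, -1.0]]
contact_force: [-0.9, 0.6, -3.3]
opening: 0.0334
grip_force: 60.9
time_s: 47.7
ee_pos: [0.536, -0.1789, 0.1001]
orientation: [[0.263, 0.965, -0.001], [0.965, -0.263, 0.0], [-0.0, -0.001, -1.0]]
contact_force: [-1.1, 1.2, -3.8]
opening: 0.033
grip_force: 60.8
time_s: 48.08
ee_pos: [0.536, -0.1789, 0.0967]
orientation: [[0.263, 0.965, -0.0], [0.965, -0.263, 0.0], [0.0, -0.0, -1.0]]
contact_force: [-3.1, 0.8, -3.9]
opening: 0.0331
grip_force: 60.8
```

```bash
python3 -m creep '[[0,0,0.01,0,0,0,0],[0,0,0.015,0,0,0,0],[0,0,0.015,0,0,0,0.55],[0,0,0.015,0,0,0,0.55],[0,0,0.015,0,0,0,0.55],[0,0,-0.3,0,0,0,0.55],[0,0,-0.6,0,0,0,0.55],[0,-0.3,-0.75,0,0,0,0.55],[0.3,-0.5,-0.75,0,0,0,0.55],[0.5,-0.5,-0.75,0,0,0,0.55],[0.8,-0.5,-0.75,0,0,0,0.55],[0.8,-0.5,-0.75,0,0,0,0.55]]'
python3 - <<'E'
from h import *
o=state()
c=vision.grab_frame("top")
print(px(c,(.5355,-.1804,.14)),blob(c,(0,0,150),(180,60,255),px(c,(.5355,-.1804,.14)),6,.14))
for t in tubs(c):print(t)
print("foottop",blob(c,(0,0,140),(180,60,255),(153,190),9,.094))
rows((.4984,-.0928,.18))
E
```

```text
time_s: 49.58
ee_pos: [0.483, 0.0064, 0.2465]
orientation: [[0.256, 0.967, 0.0], [0.967, -0.256, 0.0], [0.0, 0.0, -1.0]]
contact_force: [0.4, -0.3, -0.0]
opening: 0.0471
grip_force: 0.0
49.575 [0.483  0.0064 0.2465] F [ 0.4 -0.3 -0. ] op 0.04705300482376815 g 0.0
[[0.256, 0.967, 0.0], [0.967, -0.256, 0.0], [0.0, 0.0, -1.0]] [-42.7  18.6  46.7 121.5 -18.6  47.    0.6]
[318.40313625 171.91407127] (82, array([318.6, 171.5]), array([ 0.5368, -0.1811,  0.14  ]))
((206.9, 204.7), (15, 21), array([0.4383, 0.1808, 0.05  ]))
((156.7, 191.0), (23, 21), array([0.4843, 0.3507, 0.05  ]))
((193.3, 159.1), (23, 23), array([0.5924, 0.2291, 0.05  ]))
((134.5, 161.1), (21, 27), array([0.586 , 0.4289, 0.05  ]))
foottop (83, array([153. , 189.8]), array([0.4838, 0.3505, 0.094 ]))
shift [-0.4453  0.2025  0.3332]
```

Second foot seated, at the same pixel as the first. Next I swing from hole 1 to hole 3.

```bash
python3 -m creep '[[-0.1,0.05,0.05,0,0,-0.03,0.55],[-0.2,0.1,0.1,0,0,-0.06,0.55],[-0.3,0.15,0.15,0,0,-0.09,0.55],[-0.445,0.2,0.2,0,0,-0.12,0.55],[-0.445,0.2,0.25,0,0,-0.165,0.55],[-0.445,0.2,0.25,0,0,-0.165,0.55],[-0.445,0.2,0.25,0,0,-0.165,0.55],[-0.445,0.2,0.25,0,0,-0.165,0.55],[-0.445,0.2,0.25,0,0,-0.165,0.55]]'
python3 -c "
from h import *
o=state();rows((.4984,-.0928,.088))"
```

```text
time_s: 50.75
ee_pos: [0.497, -0.0948, 0.1969]
orientation: [[-0.695, 0.719, 0.0], [0.719, 0.695, -0.0], [-0.0, 0.0, -1.0]]
contact_force: [0.1, -0.2, 0.1]
opening: 0.047
grip_force: 0.0
50.75 [ 0.497  -0.0948  0.1969] F [ 0.1 -0.2  0.1] op 0.04704263642676525 g 0.0
[[-0.695, 0.719, 0.0], [0.719, 0.695, -0.0], [-0.0, 0.0, -1.0]] [-14.8  21.3  25.9 121.5 -14.3  40.   64.7]
shift [0.0025 0.0122 0.5444]
```

```bash
python3 -m creep '[[0,0,0,0,0,0.03,0.55],[0,0,0,0,0,0.25,0.55],[0,0,0,0,0,0.25,0.55],[0,0,0,0,0,0.25,0.55],[0,0,0,0,0,0.25,0.55],[0,0,0,0,0,0.25,0.55],[0,0,0,0,0,0.25,0.55],[0,0,0,0,0,0.25,0.55],[0,0,0,0,0,0.25,0.55],[0,0,0,0,0,0.25,0.55],[0,0,0,0,0,0.25,0.55],[0,0,0,0,0,0.25,0.55]]'
python3 -m creep '[[0,0,0,0,0,0.03,0.55],[0,0,0,0,0,0.25,0.55],[0,0,0,0,0,0.25,0.55],[0,0,0,0,0,0.25,0.55],[0,0,0,0,0,0.25,0.55],[0,0,0,0,0,0.25,0.55],[0,0,0,0,0,0.25,0.55],[0,0,0,0,0,0.25,0.55],[0,0,0,0,0,0.25,0.55],[0,0,0,0,0,0.25,0.55],[0,0,0,0,0,0.25,0.55],[0,0,0,0,0,0.25,0.55]]'
python3 -c "
from h import *
o=state();rows((.4984,-.0928,.088))"
```

```text
time_s: 52.25
ee_pos: [0.497, -0.0947, 0.1969]
orientation: [[0.717, 0.697, 0.0], [0.697, -0.717, 0.0], [0.0, 0.0, -1.0]]
contact_force: [-0.4, -0.4, 0.4]
opening: 0.0468
grip_force: 0.0
time_s: 53.75
ee_pos: [0.497, -0.0947, 0.1968]
orientation: [[0.697, -0.717, 0.0], [-0.717, -0.697, 0.0], [-0.0, -0.0, -1.0]]
contact_force: [-0.5, -0.4, 0.1]
opening: 0.0468
grip_force: 0.0
53.75 [ 0.497  -0.0947  0.1968] F [-0.5 -0.4  0.1] op 0.046776781457244836 g 0.0
[[0.697, -0.717, 0.0], [-0.717, -0.697, 0.0], [-0.0, -0.0, -1.0]] [-40.1  38.   72.5 122.7 -46.2  54.4 -76.5]
shift [-0.0018 -0.0116  0.5442]
```

```bash
python3 -m creep '[[0,0,0,0,0,-0.03,0.55],[0,0,0,0,0,-0.06,0.55],[0,0,0,0,0,-0.09,0.55],[0,0,0,0,0,-0.11,0.55],[0,0,0,0,0,-0.11,0.55],[0,0,0,0,0,-0.11,0.55]]'
python3 -c "
from h import *
o=state();rows((.4984,-.0928,.088))"
```

```text
time_s: 54.5
ee_pos: [0.497, -0.0947, 0.1968]
orientation: [[0.994, -0.112, 0.0], [-0.112, -0.994, 0.0], [0.0, -0.0, -1.0]]
contact_force: [0.2, -0.8, -0.1]
opening: 0.047
grip_force: 0.0
54.5 [ 0.497  -0.0947  0.1968] F [ 0.2 -0.8 -0.1] op 0.04699950887239008 g 0.0
[[0.994, -0.112, 0.0], [-0.112, -0.994, 0.0], [0.0, -0.0, -1.0]] [-36.1  31.3  61.1 122.6 -37.8  47.8 -47.7]
shift [ 0.0061 -0.0101  0.544 ]
```

```bash
python3 -m creep '[[0.006,-0.01,0.2,0,0,0,0.55],[0.006,-0.01,0.4,0,0,0,0.55],[0.006,-0.01,0.5,0,0,0,0.55],[0.006,-0.01,0.54,0,0,0,0.55],[0.006,-0.01,0.54,0,0,0,0.55],[0.006,-0.01,0.54,0,0,0,0],[0.006,-0.01,0.54,0,0,0,0],[0.006,-0.01,0.54,0,0,0,0],[0.006,-0.01,0.54,0,0,0,0]]' 50
python3 -m creep '[[0,0,-0.03,0,0,0,0],[0,0,-0.06,0,0,0,0],[0,0,-0.085,0,0,0,0],[0,0,-0.085,0,0,0,0]]'
python3 - <<'E'
from h import *
o=state();p=np.array(o["ee_pos"])
J=np.array([.60266,-.19883]);a1=np.radians(90-15.3)
d=p[:2]-J;a0=np.arctan2(d[1],d[0]);print(np.hypot(*d),"q",a0-a1);R=np.array(o["orientation"])
for k in range(1,11):
    b=np.pi/3*k/10;c,s=np.cos(b),np.sin(b); print(np.round(np.r_[(R.T@np.r_[np.array([[c,-s],[s,c]])@d-d,0])[:2]/.2,-b/2/np.pi],3).tolist())
E
```

```text
time_s: 55.62
ee_pos: [0.499, -0.093, 0.0897]
orientation: [[0.994, -0.109, 0.002], [-0.109, -0.994, -0.0], [0.002, -0.0, -1.0]]
contact_force: [-0.6, 0.9, 6.5]
opening: 0.0288
grip_force: 49.2
time_s: 56.12
ee_pos: [0.4987, -0.093, 0.1061]
orientation: [[0.994, -0.109, 0.001], [-0.109, -0.994, -0.001], [0.001, 0.001, -1.0]]
contact_force: [3.9, -3.3, -11.5]
opening: 0.0288
grip_force: 50.2
56.125 [ 0.4987 -0.093   0.1061] F [  3.9  -3.3 -11.5] op 0.028763745116973438 g 50.15031158924103
[[0.994, -0.109, 0.001], [-0.109, -0.994, -0.001], [0.001, 0.001, -1.0]] [-28.2  37.3  49.8 127.  -49.1  37.7 -38.7]
0.14832692974293624 q 1.0432297632789171
[-0.046, 0.063, -0.017]
[-0.085, 0.13, -0.033]
[-0.117, 0.2, -0.05]
[-0.141, 0.274, -0.067]
[-0.158, 0.35, -0.083]
[-0.166, 0.427, -0.1]
[-0.167, 0.505, -0.117]
[-0.159, 0.582, -0.133]
[-0.143, 0.658, -0.15]
[-0.12, 0.732, -0.167]
```

```bash
python3 -m creep '[[-0.046,0.063,0,0,0,-0.017,0],[-0.085,0.13,0,0,0,-0.033,0],[-0.117,0.2,0,0,0,-0.05,0],[-0.141,0.274,0,0,0,-0.067,0],[-0.158,0.35,0,0,0,-0.083,0],[-0.166,0.427,0,0,0,-0.1,0],[-0.167,0.505,0,0,0,-0.117,0],[-0.159,0.582,0,0,0,-0.133,0],[-0.143,0.658,0,0,0,-0.15,0],[-0.12,0.732,0,0,0,-0.167,0],[-0.12,0.732,0,0,0,-0.167,0]]'
python3 - <<'E'
from h import *
o=state();p=np.array(o["ee_pos"])
J=np.array([.60266,-.19883]);a1=np.radians(90-15.3)
d=p[:2]-J;a0=np.arctan2(d[1],d[0])%(2*np.pi);q=a0-a1;print(np.hypot(*d),"q",q);R=np.array(o["orientation"])
for k in range(1,11):
    b=(np.pi-q)*k/10;c,s=np.cos(b),np.sin(b); print(np.round(np.r_[(R.T@np.r_[np.array([[c,-s],[s,c]])@d-d,0])[:2]/.2,-b/2/np.pi],3).tolist())
E
```

```text
time_s: 57.5
ee_pos: [0.4588, -0.236, 0.1057]
orientation: [[0.589, 0.808, 0.0], [0.808, -0.589, 0.001], [0.001, -0.0, -1.0]]
contact_force: [3.9, 0.2, -11.3]
opening: 0.0283
grip_force: 50.4
57.5 [ 0.4588 -0.236   0.1057] F [  3.9   0.2 -11.3] op 0.028265400695045323 g 50.438475608825684
[[0.589, 0.808, 0.0], [0.808, -0.589, 0.001], [0.001, -0.0, -1.0]] [  0.2  31.6  30.3 125.3 -31.4  30.6  18.2]
0.14863301271941878 q 2.0907959244265295
[-0.046, 0.063, -0.017]
[-0.086, 0.13, -0.033]
[-0.118, 0.201, -0.05]
[-0.142, 0.275, -0.067]
[-0.159, 0.352, -0.084]
[-0.168, 0.429, -0.1]
[-0.168, 0.507, -0.117]
[-0.16, 0.585, -0.134]
[-0.144, 0.661, -0.151]
[-0.12, 0.736, -0.167]
```

```bash
python3 -m creep '[[-0.046,0.063,0,0,0,-0.017,0],[-0.086,0.13,0,0,0,-0.033,0],[-0.118,0.201,0,0,0,-0.05,0],[-0.142,0.275,0,0,0,-0.067,0],[-0.159,0.352,0,0,0,-0.084,0],[-0.168,0.429,0,0,0,-0.1,0],[-0.168,0.507,0,0,0,-0.117,0],[-0.16,0.585,0,0,0,-0.134,0],[-0.144,0.661,0,0,0,-0.151,0],[-0.12,0.734,0,0,0,-0.167,0],[-0.12,0.734,0,0,0,-0.167,0],[-0.12,0.734,0,0,0,-0.167,0]]'
python3 -m creep '[[0,0,0.03,0,0,0,0],[0,0,0.06,0,0,0,0],[0,0,0.085,0,0,0,0],[0,0,0.085,0,0,0,0]]'
python3 - <<'E'
from h import *
o=state();p=np.array(o["ee_pos"])
J=np.array([.60266,-.19883]);a1=np.radians(90-15.3)
d=p[:2]-J;a0=np.arctan2(d[1],d[0])%(2*np.pi);q=a0-a1;print(np.hypot(*d),"q",q)
E
```

```text
time_s: 59.0
ee_pos: [0.5616, -0.3411, 0.1051]
orientation: [[-0.404, 0.915, -0.002], [0.915, 0.404, 0.001], [0.002, -0.002, -1.0]]
contact_force: [0.6, -1.4, -11.2]
opening: 0.0289
grip_force: 50.6
time_s: 59.5
ee_pos: [0.5639, -0.3418, 0.0899]
orientation: [[-0.407, 0.913, 0.002], [0.913, 0.407, -0.001], [-0.001, 0.001, -1.0]]
contact_force: [-1.1, 1.3, 2.3]
opening: 0.0289
grip_force: 51.8
59.5 [ 0.5639 -0.3418  0.0899] F [-1.1  1.3  2.3] op 0.028931593279890772 g 51.8284410238266
[[-0.407, 0.913, 0.002], [0.913, 0.407, -0.001], [-0.001, 0.001, -1.0]] [ 18.   37.9  12.9 106.6 -13.2  36.9  62.9]
0.14816491894964454 q 3.143779123727261
```

```bash
python3 -m creep '[[0,0,0,0,0,0,0.55],[0,0,0,0,0,0,0.55],[0,0,0,0,0,0,0.55],[0,0,-0.3,0,0,0,0.55],[0,0,-0.6,0,0,0,0.55],[0.3,-0.05,-0.8,0,0,0,0.65],[0.6,-0.1,-0.8,0,0,0,0.65],[0.9,-0.1,-0.8,0,0,0,0.65],[1,-0.1,-0.8,0,0,0,0.65],[1,-0.1,-0.8,0,0,0,0.65]]'
python3 -m creep '[[0.3,0.05,0,0,0,0,0.65],[0.6,0.1,0,0,0,0,0.65],[0.9,0.1,0,0,0,0,0.65],[1,0.1,0,0,0,0,0.65],[1,0.1,0,0,0,0,0.65],[1,0.1,0,0,0,0,0.65]]'
python3 - <<'E'
from h import *
o=state();F=knob((.5637,-.3418,.114));c=F["top"]
D=np.array([.60266,-.19883])+.07*np.array([np.cos(np.radians(-15.3)),np.sin(np.radians(-15.3))]);print("drill",D)
for t in tubs(c):print(t)
print("foottop",blob(c,(0,0,140),(180,60,255),(153,190),9,.094))
rows((.4838,.3505,.13))
E
```

```text
time_s: 60.75
ee_pos: [0.463, -0.1654, 0.2493]
orientation: [[-0.409, 0.913, 0.001], [0.913, 0.409, 0.001], [0.0, 0.001, -1.0]]
contact_force: [0.5, -0.3, 0.2]
opening: 0.0552
grip_force: 0.0
time_s: 61.5
ee_pos: [0.4014, 0.0227, 0.2489]
orientation: [[-0.405, 0.914, 0.001], [0.914, 0.405, -0.0], [-0.001, 0.001, -1.0]]
contact_force: [0.4, -1.0, 0.5]
opening: 0.0555
grip_force: 0.0
61.5 [0.4014 0.0227 0.2489] F [ 0.4 -1.   0.5] op 0.05547934506162647 g 0.0
[[-0.405, 0.914, 0.001], [0.914, 0.405, -0.0], [-0.001, 0.001, -1.0]] [-21.4   8.1  11.5 128.7  -2.3  43.4  15.6]
{'top': (80, array([369.2, 163.8]), array([ 0.5651, -0.3446,  0.114 ])), 'side': (78, array([316.7, 145.2]), array([ 0.5651, -0.3433,  0.114 ]))}
knob [ 0.56556811 -0.34448159  0.11337173] [-0.09211383 -0.08868727  0.15759206  0.00208189] 0.15030035052082108 q 181.01264573087235
drill [ 0.67017902 -0.21730111]
((208.5, 205.6), (18, 22), array([0.4356, 0.1754, 0.05  ]))
((156.5, 191.0), (24, 21), array([0.4843, 0.3512, 0.05  ]))
((193.3, 159.1), (23, 23), array([0.5924, 0.2291, 0.05  ]))
((134.5, 161.1), (21, 27), array([0.586 , 0.4289, 0.05  ]))
foottop (82, array([152.9, 189.8]), array([0.4837, 0.3507, 0.094 ]))
shift [1.3327 1.0409 0.5935]
```

Knob z ≈ .113 at hole 3, so it is home with the first foot at the drill spot. Next the third foot, at (.4837,.3507).

```bash
python3 -m creep '[[0.25,0.2,0,0,0,-0.03,0.65],[0.5,0.4,0,0,0,-0.06,0.65],[0.7,0.55,0,0,0,-0.09,0.65],[0.9,0.7,0.1,0,0,-0.12,0.65],[0.9,0.7,0.1,0,0,-0.141,0.65],[0.9,0.7,0.1,0,0,-0.141,0.65],[0.9,0.7,0.1,0,0,-0.141,0.65]]'
python3 -c "
from h import *
o=state();rows((.4838,.3506,.13))"
```

```text
time_s: 62.48
ee_pos: [0.4557, 0.244, 0.2289]
orientation: [[-0.963, 0.268, 0.0], [0.268, 0.963, -0.0], [-0.0, -0.0, -1.0]]
contact_force: [0.3, -0.1, -0.2]
opening: 0.0555
grip_force: 0.0
62.475 [0.4557 0.244  0.2289] F [ 0.3 -0.1 -0.2] op 0.05549982990729123 g 0.0
[[-0.963, 0.268, 0.0], [0.268, 0.963, -0.0], [-0.0, -0.0, -1.0]] [-31.4  18.3  -4.  116.9   1.8  44.9  38. ]
shift [0.0077 0.5514 0.4942]
```

```bash
python3 -m creep '[[0.008,0.25,0.1,0,0,0,0.65],[0.008,0.5,0.3,0,0,0,0.65],[0.008,0.551,0.49,0,0,0,0.65],[0.008,0.551,0.49,0,0,0,0.65],[0.008,0.551,0.49,0,0,0,0.65],[0.008,0.551,0.49,0,0,0,0.65]]'
python3 -c "
from h import *
o=state();rows((.4838,.3506,.05))"
```

```text
time_s: 63.22
ee_pos: [0.4836, 0.3513, 0.1328]
orientation: [[-0.964, 0.265, 0.002], [0.265, 0.964, 0.001], [-0.002, 0.002, -1.0]]
contact_force: [0.2, -1.2, -0.7]
opening: 0.0554
grip_force: 0.0
63.225 [0.4836 0.3513 0.1328] F [ 0.2 -1.2 -0.7] op 0.055436115788501925 g 0.0
[[-0.964, 0.265, 0.002], [0.265, 0.964, 0.001], [-0.002, 0.002, -1.0]] [-38.7  30.5  -4.  112.4   3.4  37.   29.8]
shift [-0.0011 -0.0037  0.4142]
```

```bash
python3 -m creep '[[0,-0.002,0.2,0,0,0,0.65],[0,-0.002,0.36,0,0,0,0.65],[0,-0.002,0.415,0,0,0,0.65],[0,-0.002,0.415,0,0,0,0.65],[0,-0.002,0.415,0,0,0,0.3],[0,-0.002,0.415,0,0,0,0.3],[0,-0.002,0.415,0,0,0,0.3],[0,-0.002,0.415,0,0,0,0.3]]' 20
python3 -m creep '[[0,0,0,0,0,0,0.6],[0,0,0,0,0,0,0.6],[0,0,0,0,0,0.25,0.6],[0,0,0,0,0,0.25,0.6],[0,0,0,0,0,0.25,0.6],[0,0,0,0,0,0.25,0.6],[0,0,0,0,0,0.25,0.6],[0,0,0,0,0,0.25,0.6],[0,0,0,0,0,0.25,0.6],[0,0,0,0,0,0.25,0.6],[0,0,0,0,0,0.25,0.6],[0,0,0,0,0,0.25,0.6]]'
python3 -m creep '[[0,0,0,0,0,0,0],[0,0,0,0,0,0,0],[0,0,0,0,0,0,0],[0,0,0,0,0,0,0],[0,0,-0.3,0,0,0,0],[0,0,-0.6,0,0,0,0],[0,0,-0.72,0,0,0,0],[0,0,-0.72,0,0,0,0]]' 60
python3 -c "
from h import *
state();rows((.4395,-.147,.193))"
```

```text
time_s: 64.22
ee_pos: [0.4833, 0.3518, 0.0493]
orientation: [[-0.965, 0.263, 0.002], [0.263, 0.965, 0.001], [-0.001, 0.002, -1.0]]
contact_force: [-0.8, -2.2, 7.7]
opening: 0.0352
grip_force: 19.7
time_s: 65.72
ee_pos: [0.4823, 0.3518, 0.0477]
orientation: [[0.262, 0.965, -0.0], [0.965, -0.262, -0.0], [-0.0, 0.0, -1.0]]
contact_force: [0.0, -0.1, 0.1]
opening: 0.051
grip_force: 0.0
time_s: 66.72
ee_pos: [0.4831, 0.352, 0.1932]
orientation: [[0.263, 0.965, 0.002], [0.965, -0.263, 0.002], [0.003, 0.002, -1.0]]
contact_force: [0.5, -1.0, -2.5]
opening: 0.0336
grip_force: 60.7
66.725 [0.4831 0.352  0.1932] F [ 0.5 -1.  -2.5] op 0.0336049268033888 g 60.741035614628345
[[0.263, 0.965, 0.002], [0.965, -0.263, 0.002], [0.003, 0.002, -1.0]] [-61.8  28.6  29.9 110.8 -19.6  45.4 -36.2]
shift [-2.4644  0.4449 -0.005 ]
```

```bash
python3 -m creep '[[-0.3,0.05,0,0,0,0,0],[-0.6,0.1,0,0,0,0,0],[-0.82,0.148,0,0,0,0,0],[-0.82,0.148,0,0,0,0,0],[-0.82,0.148,0,0,0,0,0]]'
python3 -m creep '[[-0.3,0.05,0,0,0,0,0],[-0.6,0.1,0,0,0,0,0],[-0.82,0.148,0,0,0,0,0],[-0.82,0.148,0,0,0,0,0],[-0.82,0.148,0,0,0,0,0]]'
python3 -m creep '[[-0.3,0.05,0,0,0,0,0],[-0.6,0.1,0,0,0,0,0],[-0.82,0.148,0,0,0,0,0],[-0.82,0.148,0,0,0,0,0],[-0.82,0.148,0,0,0,0,0],[-0.82,0.148,0,0,0,0,0]]'
python3 -c "
from h import *
state();rows((.5360,-.1789,.16))"
```

```text
time_s: 67.35
ee_pos: [0.4675, 0.1858, 0.1908]
orientation: [[0.263, 0.965, -0.001], [0.965, -0.263, -0.001], [-0.001, -0.001, -1.0]]
contact_force: [-0.9, -0.4, -1.2]
opening: 0.0333
grip_force: 60.7
time_s: 67.97
ee_pos: [0.4537, 0.0208, 0.1913]
orientation: [[0.262, 0.965, -0.0], [0.965, -0.262, -0.0], [-0.0, -0.0, -1.0]]
contact_force: [-0.1, 0.0, -1.5]
opening: 0.0334
grip_force: 60.7
time_s: 68.72
ee_pos: [0.4392, -0.1446, 0.1915]
orientation: [[0.26, 0.966, -0.001], [0.966, -0.26, 0.0], [0.0, -0.001, -1.0]]
contact_force: [-0.3, 0.6, -1.1]
opening: 0.0334
grip_force: 60.7
68.725 [ 0.4392 -0.1446  0.1915] F [-0.3  0.6 -1.1] op 0.0334202249696467 g 60.7162837148644
[[0.26, 0.966, -0.001], [0.966, -0.26, 0.0], [0.0, -0.001, -1.0]] [-12.5  19.5  31.3 127.1 -16.6  37.3  15.7]
shift [-0.04    0.5121  0.1572]
```

```bash
python3 -m creep '[[-0.04,0.2,0,0,0,0,0],[-0.04,0.4,0.08,0,0,0,0],[-0.04,0.512,0.157,0,0,0,0],[-0.04,0.512,0.157,0,0,0,0],[-0.04,0.512,0.157,0,0,0,0],[-0.04,0.512,0.157,0,0,0,0],[-0.04,0.512,0.157,0,0,0,0]]'
python3 - <<'E'
from h import *
o=state();rows((.5360,-.1789,.16));c=vision.grab_frame("side")
prof(c,(150,156),280,304);prof(c,(168,174),278,304)
E
```

```text
time_s: 69.6
ee_pos: [0.5351, -0.1809, 0.161]
orientation: [[0.263, 0.965, 0.001], [0.965, -0.263, 0.0], [0.0, 0.001, -1.0]]
contact_force: [-0.2, 0.3, -1.7]
opening: 0.0337
grip_force: 60.8
69.6 [ 0.5351 -0.1809  0.161 ] F [-0.2  0.3 -1.7] op 0.03373734316442749 g 60.77372763538733
[[0.263, 0.965, 0.001], [0.965, -0.263, 0.0], [0.0, 0.001, -1.0]] [ -6.6  28.8  28.3 116.5 -21.   39.6  19.9]
shift [0.0107 0.0016 0.0051]
280 86,84,83 95,93,92 99,96,96 99,96,94 96,94,92 101,99,99 64,66,78 95,91,91 100,97,97 106,102,104 109,105,106 110,105,107 110,106,107 109,106,106 104,100,101 96,93,94 68,71,87 51,59,88 47,56,90 65,68,92 151,125,111 155,120,98 178,133,102 174,125,89
278 109,106,106 109,105,106 103,99,100 100,97,97 100,97,97 51,56,77 47,54,83 47,55,88 46,56,91 46,57,93 47,59,96 47,59,96 47,58,96 45,58,97 47,58,95 46,57,95 48,58,95 47,57,92 46,55,89 57,67,97 85,95,127 85,95,129 85,96,129 86,98,134 89,99,133 95,105,137
```

```bash
python3 -m creep '[[0.011,0.002,0,0,0,0,0],[0.011,0.002,0,0,0,0,0],[0.011,0.002,0,0,0,0,0]]'
python3 -m creep '[[0,0,0.05,0,0,0,0],[0,0,0.1,0,0,0,0],[0,0,0.12,0,0,0,0],[0,0,0.12,0,0,0,0]]'
python3 -m creep '[[0,0,0.025,0,0,0,0],[0,0,0.05,0,0,0,0],[0,0,0.05,0,0,0,0]]'
```

```text
time_s: 70.03
ee_pos: [0.5364, -0.1791, 0.1604]
orientation: [[0.263, 0.965, 0.0], [0.965, -0.263, -0.0], [-0.0, 0.0, -1.0]]
contact_force: [0.3, -0.1, -1.5]
opening: 0.0333
grip_force: 60.8
time_s: 70.53
ee_pos: [0.5359, -0.1792, 0.1358]
orientation: [[0.263, 0.965, -0.001], [0.965, -0.263, 0.0], [-0.0, -0.001, -1.0]]
contact_force: [0.7, 0.2, -2.4]
opening: 0.0335
grip_force: 60.8
time_s: 70.9
ee_pos: [0.5356, -0.1789, 0.1258]
orientation: [[0.263, 0.965, -0.002], [0.965, -0.263, 0.0], [-0.0, -0.002, -1.0]]
contact_force: [-2.8, 0.8, -3.4]
opening: 0.0333
grip_force: 60.6
```

```bash
python3 -m creep '[[0,0,0.05,0,0,0,0],[0,0,0.1,0,0,0,0],[0,0,0.13,0,0,0,0],[0,0,0.13,0,0,0,0]]'
python3 -m creep '[[0,0,0.01,0,0,0,0],[0,0,0.025,0,0,0,0],[0,0,0.025,0,0,0,0]]'
```

```text
time_s: 71.4
ee_pos: [0.5357, -0.179, 0.0998]
orientation: [[0.263, 0.965, -0.002], [0.965, -0.263, 0.0], [-0.0, -0.002, -1.0]]
contact_force: [-3.5, 0.1, -5.2]
opening: 0.0338
grip_force: 60.5
time_s: 71.78
ee_pos: [0.5357, -0.179, 0.0954]
orientation: [[0.263, 0.965, -0.001], [0.965, -0.263, 0.0], [0.0, -0.001, -1.0]]
contact_force: [-5.0, -0.4, -3.1]
opening: 0.0335
grip_force: 60.7
```

```bash
python3 -m creep '[[0,0,0.01,0,0,0,0],[0,0,0.015,0,0,0,0],[0,0,0.015,0,0,0,0.55],[0,0,0.015,0,0,0,0.55],[0,0,0.015,0,0,0,0.55],[0,0,-0.3,0,0,0,0.55],[0,0,-0.6,0,0,0,0.55],[0,-0.3,-0.75,0,0,0,0.55],[0.3,-0.4,-0.75,0,0,0,0.55],[0.6,-0.4,-0.75,0,0,0,0.55],[0.9,-0.4,-0.75,0,0,0,0.55],[0.9,-0.4,-0.75,0,0,0,0.55]]'
python3 - <<'E'
from h import *
o=state()
c=vision.grab_frame("top")
print(px(c,(.5355,-.1804,.14)),blob(c,(0,0,150),(180,60,255),px(c,(.5355,-.1804,.14)),6,.14))
for t in tubs(c):print(t)
rows((.592,.2295,.2))
E
```

```text
time_s: 73.28
ee_pos: [0.5079, 0.0207, 0.2452]
orientation: [[0.255, 0.967, 0.001], [0.967, -0.255, 0.001], [0.001, 0.001, -1.0]]
contact_force: [-0.6, -1.9, 0.0]
opening: 0.0471
grip_force: 0.0
73.275 [0.5079 0.0207 0.2452] F [-0.6 -1.9  0. ] op 0.04707733705010525 g 0.0
[[0.255, 0.967, 0.001], [0.967, -0.255, 0.001], [0.001, 0.001, -1.0]] [-33.4  18.3  32.6 118.3 -13.5  46.8  -7.6]
[318.40313625 171.91407127] (84, array([318.6, 171.5]), array([ 0.5367, -0.181 ,  0.14  ]))
((156.5, 190.5), (24, 21), array([0.4859, 0.3513, 0.05  ]))
((193.3, 159.2), (23, 23), array([0.5923, 0.2291, 0.05  ]))
((134.5, 161.1), (21, 27), array([0.586 , 0.4289, 0.05  ]))
shift [1.1327 0.1362 0.2263]
```

All three feet are in sleeves. Next I stack the tubs: A and B go onto C.

```bash
python3 -m creep '[[0.3,0.05,0,0,0,-0.03,1],[0.6,0.1,0,0,0,-0.06,1],[0.9,0.13,0,0,0,-0.09,1],[1,0.136,0,0,0,-0.12,1],[1,0.136,0,0,0,-0.25,1],[1,0.136,0,0,0,-0.25,1],[1,0.136,0.2,0,0,-0.25,1],[1,0.136,0.3,0,0,-0.25,1],[1,0.136,0.3,0,0,-0.25,1],[1,0.136,0.3,0,0,-0.25,1],[1,0.136,0.3,0,0,-0.25,1]]'
python3 -c "
from h import *
o=state();rows((.592,.2293,.04))"
```

```text
time_s: 74.7
ee_pos: [0.5859, 0.2003, 0.1857]
orientation: [[-0.964, 0.266, 0.001], [0.266, 0.964, -0.0], [-0.001, 0.0, -1.0]]
contact_force: [-0.4, 0.6, -0.1]
opening: 0.0855
grip_force: 0.0
74.7 [0.5859 0.2003 0.1857] F [-0.4  0.6 -0.1] op 0.08546733398750973 g 0.0
[[-0.964, 0.266, 0.001], [0.266, 0.964, -0.0], [-0.001, 0.0, -1.0]] [-27.7  28.2   5.2 107.3  -3.4  44.6  53.9]
shift [0.0096 0.1478 0.7285]
```

```bash
python3 -m creep '[[0.01,0.148,0.1,0,0,0,1],[0.01,0.148,0.3,0,0,0,1],[0.01,0.148,0.5,0,0,0,1],[0.01,0.148,0.65,0,0,0,1],[0.01,0.148,0.73,0,0,0,1],[0.01,0.148,0.75,0,0,0,1],[0.01,0.148,0.75,0,0,0,1],[0.01,0.148,0.75,0,0,0,0.6],[0.01,0.148,0.75,0,0,0,0.6],[0.01,0.148,0.75,0,0,0,0.6]]' 20
```

```text
time_s: 75.95
ee_pos: [0.5915, 0.2306, 0.0359]
orientation: [[-0.965, 0.263, 0.001], [0.263, 0.965, 0.0], [-0.001, 0.001, -1.0]]
contact_force: [0.4, 1.1, 0.6]
opening: 0.0515
grip_force: 0.0
```

```bash
python3 -m creep '[[0,0,0,0,0,0,1],[0,0,0,0,0,0,1],[0,0,0,0,0,0,1],[0,0,0.05,0,0,0,1],[0,0,0.09,0,0,0,1],[0,0,0.09,0,0,0,1],[0,0,0.09,0,0,0,0.6],[0,0,0.09,0,0,0,0.6],[0,0,0.09,0,0,0,0.6],[0,0,0.09,0,0,0,0.6]]' 20
```

```text
time_s: 77.2
ee_pos: [0.5914, 0.2303, 0.0179]
orientation: [[-0.965, 0.263, 0.0], [0.263, 0.965, 0.0], [-0.0, 0.0, -1.0]]
contact_force: [-1.3, -0.4, 5.9]
opening: 0.0658
grip_force: 21.6
```

```bash
python3 -m creep '[[0,0,-0.1,0,0,0,0.6],[0,0,-0.3,0,0,0,0.6],[0,0,-0.55,0,0,0,0.6],[0,0,-0.55,0,0,0,0.6],[0,0,-0.55,0,0,0,0.6]]' 30
python3 - <<'E'
from h import *
o=state();c=vision.grab_frame("top");s=vision.grab_frame("side")
for t in tubs(c):print(t)
for t in tubs(s):print("side",t)
hsv=cv2.cvtColor(s["image"],cv2.COLOR_RGB2HSV);m=cv2.inRange(hsv,(20,120,60),(35,255,255));n,l,st,ce=cv2.connectedComponentsWithStats(m)
for i in range(1,n):
    if st[i][4]>80:print(st[i],ce[i].round(1))
print(px(s,(.5914,.2303,.139)),px(s,(.4356,.1754,.029)))
E
```

```text
time_s: 77.82
ee_pos: [0.5912, 0.2305, 0.1281]
orientation: [[-0.965, 0.263, 0.001], [0.263, 0.965, 0.0], [-0.001, 0.001, -1.0]]
contact_force: [0.2, 0.4, -0.9]
opening: 0.0654
grip_force: 33.6
77.825 [0.5912 0.2305 0.1281] F [ 0.2  0.4 -0.9] op 0.065391292794361 g 33.566760420799255
[[-0.965, 0.263, 0.001], [0.263, 0.965, 0.0], [-0.001, 0.001, -1.0]] [-29.5  33.1   4.6 108.1  -4.   38.9  52.2]
((208.5, 205.6), (23, 22), array([0.4355, 0.1752, 0.05  ]))
side ((1.0, 363.5), (11, 26), array([0.3507, 0.8252, 0.05  ]))
side ((45.8, 331.6), (23, 31), array([0.3771, 0.724 , 0.05  ]))
side ((128.0, 244.0), (31, 14), array([0.551 , 0.4473, 0.05  ]))
side ((168.5, 245.7), (24, 27), array([0.4693, 0.3534, 0.05  ]))
side ((225.5, 231.0), (23, 26), array([0.4203, 0.1814, 0.05  ]))
side ((182.3, 187.4), (22, 25), array([0.7183, 0.1739, 0.05  ]))
[273 104  42  34 574] [297.1 123. ]
[ 363  110   40   46 1004] [383.1 129. ]
[171 176  22  25 416] [182.1 187.2]
[214 219  23  26 449] [225.2 230.5]
[156 233  24  27 497] [168.  245.2]
[113 238  31  14 250] [128.2 244.4]
[ 34 317  23  31 397] [ 45.2 331.8]
[  0 351  11  26 180] [  3.8 366. ]
[182.06905927 188.55267507] [224.79940749 232.77519714]
```

```bash
python3 -m creep '[[0.2,-0.14,0,0,0,0,0.6],[0.4,-0.28,0,0,0,0,0.6],[0.6,-0.41,0,0,0,0,0.6],[0.684,-0.466,0,0,0,0,0.6],[0.684,-0.466,0,0,0,0,0.6],[0.684,-0.466,0,0,0,0,0.6],[0.684,-0.466,0,0,0,0,0.6]]'
python3 - <<'E'
from h import *
o=state();rows((.4348,.1766,.042));s=vision.grab_frame("side")
hsv=cv2.cvtColor(s["image"],cv2.COLOR_RGB2HSV);m=cv2.inRange(hsv,(20,120,60),(35,255,255));n,l,st,ce=cv2.connectedComponentsWithStats(m)
for i in range(1,n):
    if st[i][4]>80 and 140<st[i][0]<260:print(st[i],ce[i].round(1))
print(px(s,(.4356,.1754,.139)),px(s,(.4356,.1754,.029)))
E
```

```text
time_s: 78.8
ee_pos: [0.4357, 0.1769, 0.1271]
orientation: [[-0.965, 0.263, 0.0], [0.263, 0.965, 0.0], [-0.0, 0.0, -1.0]]
contact_force: [-0.2, -0.3, 0.3]
opening: 0.0653
grip_force: 33.6
78.8 [0.4357 0.1769 0.1271] F [-0.2 -0.3  0.3] op 0.0653380057870517 g 33.58713895082474
[[-0.965, 0.263, 0.0], [0.263, 0.965, 0.0], [-0.0, 0.0, -1.0]] [-32.2  24.1   4.3 128.8  -3.8  27.2  49.8]
shift [ 0.0043 -0.0027  0.4256]
[212 192  25  53 903] [223.7 217. ]
[156 233  24  27 497] [168.  245.3]
[222.62581442 205.38495497] [224.79940749 232.77519714]
```

```bash
python3 -m creep '[[0.004,-0.003,0.1,0,0,0,0.6],[0.004,-0.003,0.22,0,0,0,0.6],[0.004,-0.003,0.33,0,0,0,0.6],[0.004,-0.003,0.37,0,0,0,0.6],[0.004,-0.003,0.37,0,0,0,0.6]]'
python3 -m creep '[[0,0,0.015,0,0,0,0.6],[0,0,0.03,0,0,0,0.6],[0,0,0.03,0,0,0,0.6]]'
```

```text
time_s: 79.47
ee_pos: [0.4339, 0.176, 0.0531]
orientation: [[-0.965, 0.263, -0.001], [0.263, 0.965, -0.0], [0.001, -0.001, -1.0]]
contact_force: [-0.2, 0.5, -0.2]
opening: 0.0651
grip_force: 33.6
time_s: 79.85
ee_pos: [0.4339, 0.1761, 0.0476]
orientation: [[-0.965, 0.263, 0.0], [0.263, 0.965, 0.0], [-0.0, 0.0, -1.0]]
contact_force: [0.3, -0.1, -0.1]
opening: 0.065
grip_force: 33.6
```

```bash
python3 -m creep '[[0,0,0.01,0,0,0,0.6],[0,0,0.02,0,0,0,0.6],[0,0,0.02,0,0,0,0.6]]'
python3 -m creep '[[0,0,0,0,0,0,0.8],[0,0,0,0,0,0,1],[0,0,0,0,0,0,1],[0,0,0,0,0,0,1],[0,0,-0.2,0,0,0,1],[0,0,-0.5,0,0,0,1],[0,0.3,-0.7,0,0,0,1],[-0.1,0.6,-0.7,0,0,0,1],[-0.1,0.9,-0.7,0,0,0,1],[-0.1,0.9,-0.7,0,0,0,1],[-0.1,0.9,-0.7,0,0,0,1]]'
python3 - <<'E'
from h import *
o=state();c=vision.grab_frame("top");s=vision.grab_frame("side")
for t in tubs(c):print(t)
hsv=cv2.cvtColor(s["image"],cv2.COLOR_RGB2HSV);m=cv2.inRange(hsv,(20,120,60),(35,255,255));n,l,st,ce=cv2.connectedComponentsWithStats(m)
for i in range(1,n):
    if st[i][4]>80 and 140<st[i][0]<260:print(st[i],ce[i].round(1))
print(px(s,(.4356,.1754,.082)),px(s,(.4356,.1754,.0)))
rows((.4845,.351,.1));print(spots(s,"tub0",0,5))
E
```

```text
time_s: 80.22
ee_pos: [0.4338, 0.1761, 0.0432]
orientation: [[-0.965, 0.263, -0.0], [0.263, 0.965, -0.0], [0.0, -0.0, -1.0]]
contact_force: [0.3, -0.0, -1.1]
opening: 0.065
grip_force: 33.6
time_s: 81.6
ee_pos: [0.4999, 0.3442, 0.1828]
orientation: [[-0.965, 0.262, -0.001], [0.262, 0.965, -0.001], [0.001, -0.001, -1.0]]
contact_force: [-0.7, -0.5, -0.1]
opening: 0.0857
grip_force: 0.0
81.6 [0.4999 0.3442 0.1828] F [-0.7 -0.5 -0.1] op 0.08569147874401359 g 0.0
[[-0.965, 0.262, -0.001], [0.262, 0.965, -0.001], [0.001, -0.001, -1.0]] [-43.9  27.6   5.8 109.   -3.9  43.6  38.8]
((207.3, 205.5), (23, 22), array([0.4358, 0.1795, 0.05  ]))
((156.6, 191.0), (23, 20), array([0.4843, 0.3508, 0.05  ]))
[213 214  23  31 565] [224.6 227.9]
[156 233  24  27 494] [168.  245.3]
[223.77963325 219.92464856] [225.33708436 239.55066029]
shift [0.0861 0.0199 0.4158]
[(0.73, array([225.8, 240.7]), array([0.4301, 0.1772, 0.    ])), (0.69, array([224. , 234.5]), array([0.4589, 0.1655, 0.    ])), (0.67, array([174.3, 256.9]), array([0.4656, 0.3433, 0.    ])), (0.38, array([322.1, 151.7]), array([ 0.6534, -0.4713,  0.    ]))]
```

```bash
python3 -m creep '[[0.05,0.01,0,0,0,0,1],[0.087,0.02,0.1,0,0,0,1],[0.087,0.02,0.3,0,0,0,1],[0.087,0.02,0.4,0,0,0,1],[0.087,0.02,0.4,0,0,0,1],[0.087,0.02,0.4,0,0,0,1]]'
python3 -c "
from h import *
o=state();rows((.4843,.351,.018))"
```

```text
time_s: 82.5
ee_pos: [0.4849, 0.3531, 0.1043]
orientation: [[-0.965, 0.263, 0.001], [0.263, 0.965, 0.001], [-0.0, 0.001, -1.0]]
contact_force: [-0.3, 0.8, -0.3]
opening: 0.085
grip_force: 0.0
82.5 [0.4849 0.3531 0.1043] F [-0.3  0.8 -0.3] op 0.08504910138452361 g 0.0
[[-0.965, 0.263, 0.001], [0.263, 0.965, 0.001], [-0.0, 0.001, -1.0]] [-44.7  33.    4.8 113.6  -4.7  33.5  37.9]
shift [ 4.000e-04 -1.140e-02  4.316e-01]
```

```bash
python3 -m creep '[[0,-0.011,0.1,0,0,0,1],[0,-0.011,0.25,0,0,0,1],[0,-0.011,0.37,0,0,0,1],[0,-0.011,0.43,0,0,0,1],[0,-0.011,0.43,0,0,0,1],[0,-0.011,0.43,0,0,0,0.6],[0,-0.011,0.43,0,0,0,0.6],[0,-0.011,0.43,0,0,0,0.6],[0,-0.011,0.43,0,0,0,0.6]]' 20
python3 -m creep '[[0,0,-0.1,0,0,0,0.6],[0,0,-0.3,0,0,0,0.6],[0,0,-0.6,0,0,0,0.6],[0,0,-0.6,0,0,0,0.6],[0,0,-0.6,0,0,0,0.6]]' 30
python3 - <<'E'
from h import *
o=state();c=vision.grab_frame("top")
for t in tubs(c):print(t)
for t in tubs(c):print(atz(c,t[0],.075))
rows((.4340,.1761,.138))
E
```

```text
time_s: 83.62
ee_pos: [0.4848, 0.3511, 0.019]
orientation: [[-0.965, 0.263, 0.002], [0.263, 0.965, 0.001], [-0.001, 0.002, -1.0]]
contact_force: [-1.3, -0.7, 6.5]
opening: 0.0663
grip_force: 20.5
time_s: 84.25
ee_pos: [0.484, 0.3509, 0.138]
orientation: [[-0.965, 0.263, 0.001], [0.263, 0.965, 0.001], [-0.001, 0.001, -1.0]]
contact_force: [-0.5, -0.1, -0.9]
opening: 0.0649
grip_force: 33.6
84.25 [0.484  0.3509 0.138 ] F [-0.5 -0.1 -0.9] op 0.06490325433929822 g 33.60482236370444
[[-0.965, 0.263, 0.001], [0.263, 0.965, 0.001], [-0.001, 0.001, -1.0]] [-45.   30.2   5.3 112.5  -4.4  37.4  37.9]
((207.4, 205.7), (24, 22), array([0.4351, 0.179 , 0.05  ]))
[0.43354853 0.17516913 0.075     ]
shift [ 0.0102 -0.9068 -0.0043]
```

```bash
python3 -m creep '[[0.01,-0.25,0,0,0,0,0.6],[0.01,-0.5,0,0,0,0,0.6],[0.01,-0.75,0,0,0,0,0.6],[0.01,-0.907,0,0,0,0,0.6],[0.01,-0.907,0,0,0,0,0.6],[0.01,-0.907,0,0,0,0,0.6],[0.01,-0.907,0,0,0,0,0.6]]'
python3 - <<'E'
from h import *
o=state();rows((.4342,.1761,.068));s=vision.grab_frame("side")
hsv=cv2.cvtColor(s["image"],cv2.COLOR_RGB2HSV);m=cv2.inRange(hsv,(20,120,60),(35,255,255));n,l,st,ce=cv2.connectedComponentsWithStats(m)
for i in range(1,n):
    if st[i][4]>80 and 140<st[i][0]<260:print(st[i],ce[i].round(1))
E
```

```text
time_s: 85.18
ee_pos: [0.4347, 0.1774, 0.137]
orientation: [[-0.965, 0.262, -0.0], [0.262, 0.965, -0.0], [0.0, -0.0, -1.0]]
contact_force: [-0.4, 0.6, -0.5]
opening: 0.0652
grip_force: 33.6
85.175 [0.4347 0.1774 0.137 ] F [-0.4  0.6 -0.5] op 0.06523537999930042 g 33.63863137084991
[[-0.965, 0.262, -0.0], [0.262, 0.965, -0.0], [0.0, -0.0, -1.0]] [-32.3  23.1   4.3 128.3  -3.5  28.7  49.6]
shift [ 0.0005 -0.0067  0.3448]
[ 212  190   24   55 1017] [223.6 216.2]
```

```bash
python3 -m creep '[[0,-0.006,0.1,0,0,0,0.6],[0,-0.006,0.2,0,0,0,0.6],[0,-0.006,0.28,0,0,0,0.6],[0,-0.006,0.32,0,0,0,0.6],[0,-0.006,0.345,0,0,0,0.6],[0,-0.006,0.345,0,0,0,0.6]]'
python3 -m creep '[[0,0,0.005,0,0,0,0.6],[0,0,0.01,0,0,0,0.8],[0,0,0.01,0,0,0,1],[0,0,0.01,0,0,0,1],[0,0,0.01,0,0,0,1],[0,0,-0.3,0,0,0,1],[0,0,-0.6,0,0,0,1],[0,0.3,-0.7,0,0,0,1],[-0.1,0.6,-0.7,0,0,0,1],[-0.1,0.9,-0.7,0,0,0,1],[-0.1,0.9,-0.7,0,0,0,1],[-0.1,0.9,-0.7,0,0,0,1]]'
python3 - <<'E'
from h import *
o=state();F=knob((.5637,-.3418,.114));c=F["top"];s=F["side"]
f=lambda im,b,z:cv2.resize(im[b[1]:b[3],b[0]:b[2]],(z,450),interpolation=cv2.INTER_CUBIC)
cv2.imwrite("pics/end.png",np.hstack([f(s["image"],(190,120,340,260),480),f(c["image"],(260,90,380,230),300)])[:,:,::-1])
for t in tubs(c):print(t)
hsv=cv2.cvtColor(s["image"],cv2.COLOR_RGB2HSV);m=cv2.inRange(hsv,(20,120,60),(35,255,255));n,l,st,ce=cv2.connectedComponentsWithStats(m)
for i in range(1,n):
    if st[i][4]>80 and 140<st[i][0]<260:print(st[i],ce[i].round(1))
E
```

```text
time_s: 85.98
ee_pos: [0.4343, 0.1753, 0.0684]
orientation: [[-0.965, 0.263, 0.0], [0.263, 0.965, -0.0], [-0.0, -0.0, -1.0]]
contact_force: [0.5, -0.4, -0.3]
opening: 0.0653
grip_force: 33.6
time_s: 87.48
ee_pos: [0.5004, 0.3429, 0.2078]
orientation: [[-0.965, 0.263, -0.001], [0.263, 0.965, -0.001], [0.001, -0.002, -1.0]]
contact_force: [1.1, -0.8, -0.0]
opening: 0.0855
grip_force: 0.0
87.475 [0.5004 0.3429 0.2078] F [ 1.1 -0.8 -0. ] op 0.08546996900932738 g 0.0
[[-0.965, 0.263, -0.001], [0.263, 0.965, -0.001], [0.001, -0.002, -1.0]] [-43.5  25.9   5.3 107.6  -3.1  46.7  38.2]
{'top': (82, array([369.1, 163.9]), array([ 0.565 , -0.3442,  0.114 ])), 'side': (79, array([316.5, 145. ]), array([ 0.5665, -0.3436,  0.114 ]))}
knob [ 0.56524933 -0.34362126  0.11468216] [-0.16277069 -0.1566844   0.27848298  0.00371015] 0.14954620061688903 q 180.81294217588805
((206.5, 206.0), (24, 23), array([0.4341, 0.182 , 0.05  ]))
[213 209  23  36 676] [224.4 225.4]
```

View pics/end.png

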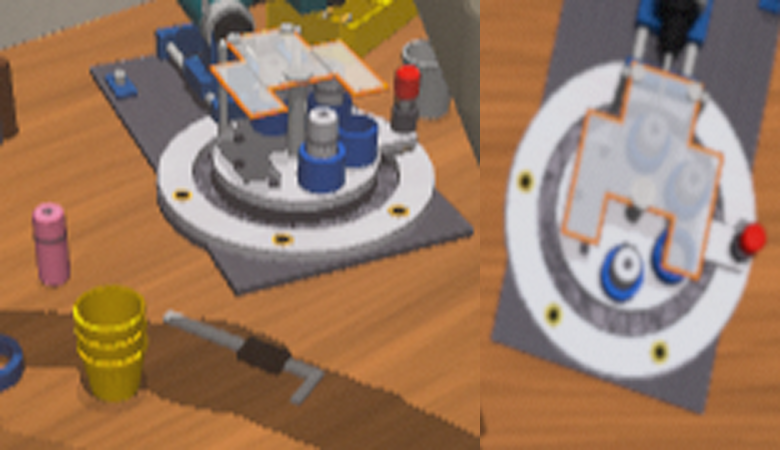

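The picture shows the three tubs nested upright at (110,340). In the jig there are feet in sleeves 0 (drill spot), 1 and 3 (window), and the plunger is home at hole 3. I let it settle for two rows and hand in.

```bash
python3 -m creep '[[0,0,-0.1,0,0,0,1],[0,0,-0.1,0,0,0,1],[0,0,-0.1,0,0,0,1],[0,0,-0.1,0,0,0,1]]'; python3 -c "
from plant import workorder
print(workorder.sign_off())"
```

```text
time_s: 88.08
ee_pos: [0.5006, 0.3431, 0.2279]
orientation: [[-0.965, 0.263, -0.001], [0.263, 0.965, -0.001], [0.0, -0.001, -1.0]]
contact_force: [-0.8, 0.0, 0.6]
opening: 0.0854
grip_force: 0.0
the job is handed in; nothing more can be done
None
```

I handed the job in at 88 s (no verdict was returned): all three feet stand in sleeves with one at the drill, the plunger is home at hole 3, and the three tubs are nested in one upright stack.

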